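# Put the urine-test bench back in order after the round

## Task

The urine-test round is over: put everything back where it belongs for the next shift. Stand the strip canister with the orange dot in the rack well with the orange ring, the one with the green dot in the well with the green ring, and the amber dropper bottle in the small well between them; stand the loose specimen cup in the free bay of the blue carrier beside the cup already parked there, and lay the forceps flat inside the steel tray. Leave each thing upright (the forceps flat) on the floor of its place, and do not knock over the parked cup or lift it out of its bay.

Things in the scene. Friction and masses are not known exactly. Their poses are not given: they have to be found in the camera images.
- orange_can: White cylindrical test-strip canister with a band of orange on its label and a round orange dot on its white cap, standing upright on the bench. 105 high; body 40 in diameter up to 85, cap 45 in diameter from 85 to 105. About 90 g. Origin at the centre of its underside, z up.
- green_can: White cylindrical test-strip canister with a band of green on its label and a round green dot on its white cap, standing upright on the bench. 105 high; body 40 in diameter up to 85, cap 45 in diameter from 85 to 105. About 90 g. Origin at the centre of its underside, z up. (A canister without a dot, far off beside the cartons, is no part of the job.)
- dropper: Amber glass dropper bottle with a black rubber-bulb cap, standing upright on the bench. 102 high: body 33 in diameter up to about 65 (shoulder at 70), black collar 24 in diameter up to 77, bulb 12 in diameter up to 102. About 70 g. Origin at the centre of its underside, z up.
- cup: Specimen cup with a yellow screw lid, standing upright on the bare bench (not the one already in the carrier). 61 high; body 52 in diameter up to 48, lid 57 in diameter from 48 to 61. About 60 g. Origin at the centre of its underside, z up.
- parked_cup: A second cup of the same kind, which already stands in one bay of the cup carrier (the bay on the carrier's +y side) and stays there. Same sizes; origin at the centre of its underside, which is 4 above the bench.
- tweezers: Steel forceps (tweezers) lying flat on the bench: 126 long along their own y, 18 wide along x, 9 high, 20 g, closed and rigid. Origin in the middle of their underside. Fixed equipment to carry things over: white keypad instrument (up to 175 high) and yellow waste carton (about 150) at the back, blue-screen reader (110) and strip analyser (120) in front.
- reagent_rack: White two-tier reagent rack, 76 (own x) by 204 (own y) by 40 high, fixed. Three round wells along y, at x = 0: ORANGE ring at y = +63, small one with BROWN ring at y = 0, GREEN ring at y = -63. Orange and green wells are 56 in diameter, the brown one 46. Top plate's upper face at z = 39, well floor (lower plate) at z = 6. Origin under its centre, on the bench; z up.
- cup_carrier: Blue cup carrier, 84 (own x) by 164 (own y, 191 over its end tabs) by 33 high, fixed; two open bays along y, each 76 by 76 inside, centred at x = 0, y = +39.5 (occupied by the second cup) and y = -39.5 (free). Bay floor at z = 4, rim at z = 33. Origin under its centre, on the bench; z up.
- instrument_tray: Shallow stainless-steel instrument tray, 100 (own x) by 164 (own y) by 20 high, fixed; inside 94 by 158, floor at z = 3, rim at z = 20. Empty. Origin under its centre, on the bench; z up.

How it is judged:
At the end, for the whole second after the job is handed in: Canisters and dropper stand on the floors of their own rack wells, within 12 mm of the centres; both cups stand on their bay floors within 16 mm of centre; the forceps lie flat on the tray floor, middle within 42 mm (own x) and 24 mm (y) of its centre; tilts under 0.12 rad, all at rest, let go (x of orange_can in the frame of reagent_rack between -0.012 and 0.012 m and y of orange_can in the frame of reagent_rack between 0.051 and 0.075 m and z of orange_can in the frame of reagent_rack between 0.002 and 0.011 m and angle between each of orange_can, green_can, dropper, cup, parked_cup, tweezers's own z axis and vertical below 0.12 rad and linear speed of each of orange_can, green_can, dropper, cup, parked_cup, tweezers below 0.03 m/s and angular speed of each of orange_can, green_can, dropper, cup, parked_cup, tweezers below 0.3 rad/s and x of green_can in the frame of reagent_rack between -0.012 and 0.012 m and y of green_can in the frame of reagent_rack between -0.075 and -0.051 m and z of green_can in the frame of reagent_rack between 0.002 and 0.011 m and x of dropper in the frame of reagent_rack between -0.012 and 0.012 m and y of dropper in the frame of reagent_rack between -0.012 and 0.012 m and z of dropper in the frame of reagent_rack between 0.002 and 0.011 m and x of cup in the frame of cup_carrier between -0.016 and 0.016 m and y of cup in the frame of cup_carrier between -0.0555 and -0.0235 m and z of cup in the frame of cup_carrier between 0 and 0.009 m and x of parked_cup in the frame of cup_carrier between -0.016 and 0.016 m and y of parked_cup in the frame of cup_carrier between 0.0235 and 0.0555 m and z of parked_cup in the frame of cup_carrier between 0 and 0.009 m and x of tweezers in the frame of instrument_tray between -0.042 and 0.042 m and y of tweezers in the frame of instrument_tray between -0.024 and 0.024 m and z of tweezers in the frame of instrument_tray between 0 and 0.008 m); the robot touches nothing.
It fails at once if the parked cup is knocked over or lifted out of its bay (angle between parked_cup's own z axis and vertical above 0.6 rad or z of parked_cup in the frame of cup_carrier above 0.03 m).
It also fails if it takes over 128 s, if anything falls off the work surface, if the arm or the gripper's body presses on something with over 40 N, if the wrist force passes 120 N, or if a joint passes its speed limit or range.

## Robot

A 6-joint arm with a two-finger parallel gripper is mounted at the origin on the work surface; the furniture and walls round the work are solid. World frame = base frame: x ahead of the robot, y to its left, z up, the work surface at z = 0. Lengths are in m, angles in rad, forces in N, time in s.
With the tool pointing down it reaches from about 0.325 to 0.85 m from the base axis. Payload 15.5 kg.
Tool frame: the origin (TCP) lies midway between the tips of the shut fingers; the grasp point (between the pads) lies 19 mm behind it; z points along the fingers, y is the line along which they close (so a half turn about z gives the same grasp; the last joint's range is limited). The gripper opens to 91 mm and grips with 3 to 60 N. Pads are 32 mm wide; open, the fingers measure 118 mm over their backs; the gripper's body (76 mm by 178 mm) begins 60 mm behind the grasp point.
Start: joints at [1.032, 0.494, 1.345, -0, 1.302, -0.096], TCP at [0.268, 0.565, 0.182] pointing down, gripper open.
Joint ranges: [-2.91, 2.91], [-0.82, 2.16], [0.22, 2.67], [-1.22, 4.37], [0.12, 2.79], [-3.08, 3.08]. Speed limits (rad/s): [1.89, 1.89, 2.57, 3.01, 3.01, 3.01].

## Interface

Orientations are given as a rotation vector (axis times angle).
In Python, from plant import get_state, capture, calibration, sign_off gives the robot as it stands.
- The arm moves only by the tool step_arm, never from a script. Its argument "series" is a list that holds one entry, the list of rows, each a list of 6 numbers: the shift along the tool's x, y, z normalised to -1 to 1, where 1 is 40 cm, then the turn, a rotation vector about the tool's x, y, z normalised to -1 to 1, where 1 is 45 degrees. In form: [[[dx, dy, dz, ax, ay, az], ...]]. A call has 1 to 12 rows; each row is the pose to reach, as a shift and turn from the pose commanded when the call began, along the tool's axes at that moment; what a row does not reach only later rows make up. A row lasts 1/12 s, in which the tool goes at most 41.7 mm and 7.16 degrees, less where a joint would pass 70% of its speed; a pose out of reach is approached as far as the arm can. A call with a number of a shift or a turn outside -1 to 1 is refused whole. A call with a gripper value outside its range is refused whole. "gripper" is the opening, from 0 (shut) to 1 (fully open), set as the call begins (left out, the last holds). The fingers move at their own pace and stop on an object; "grip_force" is the grip in N (left out, the last holds). Time passes only in rows, so rows that repeat a pose let the fingers close. It gives the time, the measured TCP pose, the force, the opening and the grip force at its end, in the units of the state.
- get_state(): the state, without advancing time (a new reading comes with each control period).
- capture(name): name is "scene" or "top"; returns the picture (420x560x3 uint8, blue, green, red); there is no depth.
- calibration(name): a dict with "intrinsics" (3x3 intrinsics, pixels), "k1" (the pictures are not rectified: a ray, as slopes to the right and down, at radius r is drawn at 1 + k1 r^2 times it, then the intrinsics apply), "camera_from_world" (4x4, takes a point from world to camera coordinates). Camera axes: x right, y down, z forward; pixel columns grow to the right and rows downward; lengths in m; the calibration is good to about 2 mm. A picture is of the moment at which its call begins. calibration takes no time and is no camera call.
- sign_off(): hands the job in; it is judged then, once.
The state is a dict: "time": time; "q": joint angles; "dq": joint speeds; "tau": joint torques, N m; "position": TCP position; "tcp_rot": TCP orientation; "contact_force": force on the tool from outside, world axes, zero at the start; "moment": the same for the moment, N m; "grip_width": finger opening in m; "finger_force": force on a finger pad.
Only numpy, scipy, OpenCV 4.12 (cv2) and the standard library are available. Lean on these libraries where they do the work, as an engineer would, in place of code of your own. Each camera call takes 0.05 s, during which the arm holds its last target. There are 200 camera calls.

## Working session

There is one attempt and no reset: what is moved stays moved. The work goes in short steps, Python scripts to look and compute and a tool call to move; the robot and the scene stay as the last step left them, time stands still between calls to the robot, and variables do not carry over. Pictures are saved under pics/ and viewed, at most 15 in all, crops included, and the job is handed in when it is done.

Besides the shell and the picture viewer there is one more tool, called after "Request:" as a command line: name --argument value ..., lists and objects as JSON in quotes. step_arm: Moves the arm, as the interface text tells. Scaled input: -1 to 1 covers 40 cm each way for a shift and 45 degrees each way for a turn. Its arguments: {"type":"object","properties":{"series":{"type":"array"},"gripper":{"type":"number"},"grip_force":{"type":"number"}},"required":["series"]}

```bash
mkdir -p pics; ls; python3 - <<'E'
from plant import *
import cv2
for n in("scene","top"):
    cv2.imwrite(f"pics/{n}0.png",capture(n)); c=calibration(n); print(n,c)
s=get_state();print(s)
E
```

```text
pics
scene {'intrinsics': array([[545.72732088,   0.        , 282.22721917],
       [  0.        , 545.72732088, 216.8778731 ],
       [  0.        ,   0.        ,   1.        ]]), 'k1': -0.07677859476394576, 'camera_from_world': array([[ 0.68791189, -0.72542201, -0.02324093, -0.39655689],
       [-0.44380063, -0.39508356, -0.80433201,  0.23822015],
       [ 0.57429803,  0.56362389, -0.59372542,  1.26990057],
       [ 0.        ,  0.        ,  0.        ,  1.        ]])}
top {'intrinsics': array([[448.0714387 ,   0.        , 286.50353771],
       [  0.        , 448.0714387 , 213.05065734],
       [  0.        ,   0.        ,   1.        ]]), 'k1': -0.12689255074545022, 'camera_from_world': array([[ 8.14370578e-02, -9.96678471e-01,  1.77786966e-04,
        -9.63823528e-02],
       [-9.75871527e-01, -7.97732104e-02, -2.03251072e-01,
         5.24407160e-01],
       [ 2.02590150e-01,  1.63786721e-02, -9.79126636e-01,
         1.35416589e+00],
       [ 0.00000000e+00,  0.00000000e+00,  0.00000000e+00,
         1.00000000e+00]])}
{'time': 0.1, 'q': array([ 1.03251344e+00,  4.94128301e-01,  1.34605208e+00, -1.20030170e-05,
        1.30248849e+00, -9.55086829e-02]), 'dq': array([-6.30997230e-05, -2.47053446e-04, -3.68289383e-03, -5.86408154e-04,
        3.47472301e-04, -7.03506450e-04]), 'tau': array([ 1.29532185e-03, -8.80232978e+01, -3.82540798e+01,  7.04983366e-02,
        4.83274204e-02, -1.37329462e-04]), 'position': array([0.26759844, 0.56441225, 0.18189918]), 'tcp_rot': array([-6.89764395e-01, -3.06460257e+00,  1.61183954e-03]), 'contact_force': array([ 0.01346107, -0.73835203,  1.04940759]), 'moment': array([-0.03285511, -0.03827296, -0.03362338]), 'finger_force': 0.0, 'grip_width': 0.09095201640432277}
```

View pics/scene0.png

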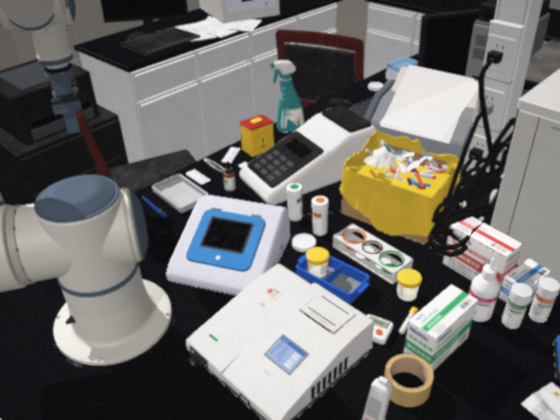

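View pics/top0.png

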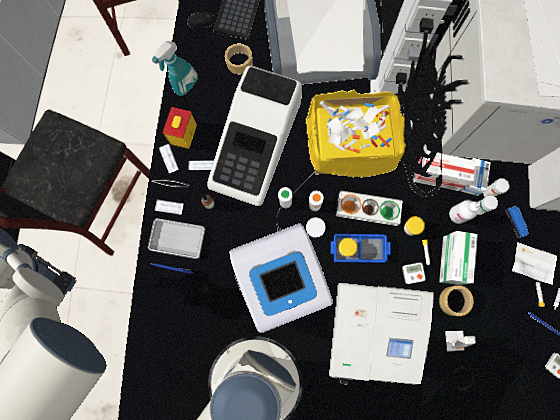

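The scene view shows the layout. In the top view: green can (285,193), orange can (316,198), dropper (207,201), forceps (169,183), tray (178,239), rack (370,207), carrier (361,248), loose cup (414,226). I'll zoom in next.

```bash
python3 - <<'E'
import cv2
t=cv2.imread("pics/top0.png")
def crop(n,im,x0,y0,w,h,k):
    c=cv2.resize(im[y0:y0+h,x0:x0+w],None,fx=k,fy=k,interpolation=cv2.INTER_CUBIC)
    for i in range(0,w,10): cv2.line(c,(i*k,0),(i*k,6 if i%50 else 16),(255,255,0),1); 
    for j in range(0,h,10): cv2.line(c,(0,j*k),(6 if j%50 else 16,j*k),(255,255,0),1)
    cv2.imwrite(n,c)
crop("pics/a.png",t,270,170,160,100,5)
crop("pics/b.png",t,140,165,100,100,6)
E
```

```text
(no output)
```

View pics/a.png

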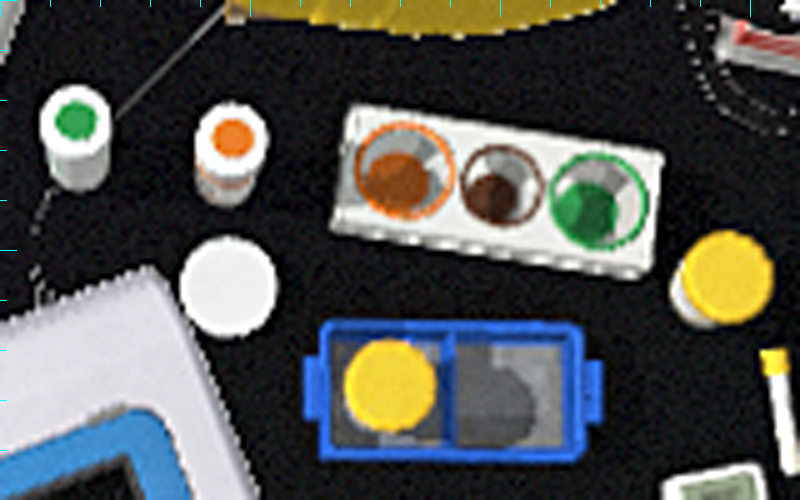

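View pics/b.png

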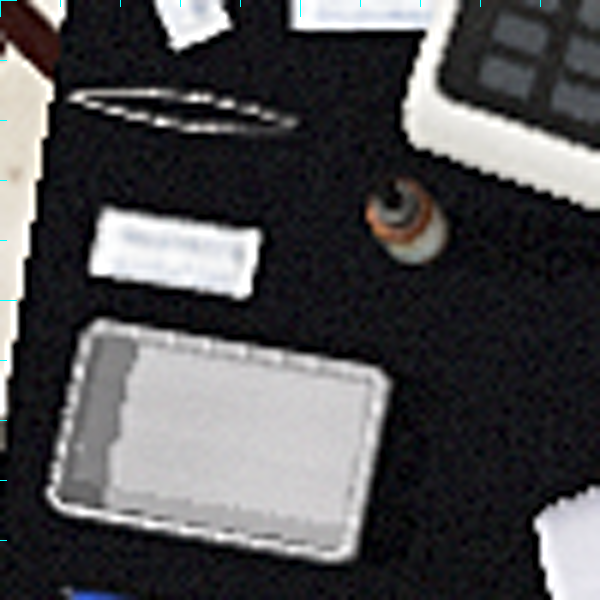

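In the crops, the can dots, ring centres, lids, tray corners and forceps ends (68,97)-(298,124) are all clear. I'll convert these to world positions and check them by projecting models into both views.

```bash
cat > h.py <<'E'
import numpy as np, cv2
from plant import *
from scipy.spatial.transform import Rotation as R
def cam(n):
    c=calibration(n); return c["intrinsics"],np.array([c["k1"],0,0,0.]),c["camera_from_world"]
def world(n,px,z):
    K,d,T=cam(n); u=cv2.undistortPoints(np.array([[px]],float),K,d)[0,0]
    r=T[:3,:3].T@np.array([u[0],u[1],1]); o=-T[:3,:3].T@T[:3,3]
    return o+r*(z-o[2])/r[2]
def pix(n,P):
    K,d,T=cam(n); return cv2.projectPoints(np.array(P,float).reshape(-1,3),cv2.Rodrigues(T[:3,:3])[0],T[:3,3],K,d)[0][:,0]
def circ(x,y,z,r):
    a=np.linspace(0,2*np.pi,40); return np.c_[x+r*np.cos(a),y+r*np.sin(a),0*a+z]
def box(x,y,yaw,z,a,b):
    c,s=np.cos(yaw),np.sin(yaw); return np.array([[x+c*u-s*v,y+s*u+c*v,z] for u,v in((a,b),(a,-b),(-a,-b),(-a,b),(a,b))])
E
cat > m.py <<'E'
from h import *
A=lambda x,y:(x/5+270-.4,y/5+170-.4)
B=lambda x,y:(x/6+140-.42,y/6+165-.42)
w=lambda p,z:world("top",p,z)
g=w(A(76,121),.105);o=w(A(233,138),.105);c=w(A(728,277),.061);pc=w(A(390,386),.065)
ro,rb,rg=[w(A(*p),.039) for p in((405,171),(503,186),(599,201))]
ca=[w(A(*p),.033) for p in((304,388),(603,391),(320,321),(584,325))]
tr=np.array([w(B(*p),.02) for p in((92,322),(390,372),(352,562),(50,508))])
f=[w(B(*p),.005) for p in((68,97),(298,124))]
d=w(B(400,207),.077)
for n in"g o c pc ro rb rg d".split(): print(n,globals()[n].round(4))
print("ring gaps",np.linalg.norm(ro-rb),np.linalg.norm(rg-rb),"rack yaw",np.degrees(np.arctan2(*(-(ro-rg)[:2]*[1,-1]))))
print("car",np.round(ca,4)); print("tray",tr.round(4),tr.mean(0)); print("forc",np.round(f,4),np.mean(f,0))
E
python3 m.py
```

```text
g [ 0.5794 -0.0441  0.105 ]
o [ 0.5765 -0.1405  0.105 ]
c [ 0.5238 -0.4597  0.061 ]
pc [ 0.4378 -0.2496  0.065 ]
ro [ 0.5804 -0.255   0.039 ]
rb [ 0.5758 -0.3184  0.039 ]
rg [ 0.571  -0.3807  0.039 ]
d [0.5497 0.1997 0.077 ]
ring gaps 0.06357129762917652 0.06251688421496618 rack yaw -4.263110338343288
car [[ 0.4367 -0.1996  0.033 ]
 [ 0.4497 -0.3891  0.033 ]
 [ 0.4801 -0.207   0.033 ]
 [ 0.491  -0.3753  0.033 ]]
tray [[0.4855 0.3718 0.02  ]
 [0.4718 0.206  0.02  ]
 [0.3687 0.2144 0.02  ]
 [0.3831 0.3807 0.02  ]] [0.42728702 0.29323199 0.02      ]
forc [[0.6137 0.4086 0.005 ]
 [0.6082 0.2768 0.005 ]] [0.61096511 0.34269957 0.005     ]
```

```bash
python3 - <<'E'
exec(open("m.py").read().split("for n in")[0])
S=[]
for p in(g,o): S+=[circ(p[0],p[1],0,.02),circ(p[0],p[1],.105,.0225)]
S+=[circ(c[0],c[1],0,.026),circ(c[0],c[1],.061,.0285),circ(d[0],d[1],0,.0165),circ(d[0],d[1],.065,.0165),circ(d[0],d[1],.102,.006)]
r=np.radians
S+=[box(.5758,-.318,r(-4.3),.039,.038,.102),box(.4432,-.2943,r(3.9),.033,.042,.082),box(.4273,.2932,r(-4.7),.02,.05,.082),box(.611,.3427,r(-2.4),.005,.009,.063)]
S+=[circ(.4459,-.3337,.004,.026)]
def ov(n,x0,y0,w,h,k):
    im=cv2.resize(cv2.imread(f"pics/{n}0.png")[y0:y0+h,x0:x0+w],None,fx=k,fy=k,interpolation=cv2.INTER_CUBIC)
    for s in S: cv2.polylines(im,[((pix(n,s)-[x0,y0]+.5)*k).astype(int)],False,(255,0,255),1)
    return im
a=ov("scene",285,175,145,140,4);b=ov("scene",145,140,100,80,4)
c1=ov("top",145,165,100,100,3)
cv2.imwrite("pics/ov1.png",a)
H=np.zeros((320+0,800,3),np.uint8);H[:320,:400]=b;H[:300,400:700]=c1;cv2.imwrite("pics/ov2.png",H)
E
```

```text
(no output)
```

View pics/ov1.png

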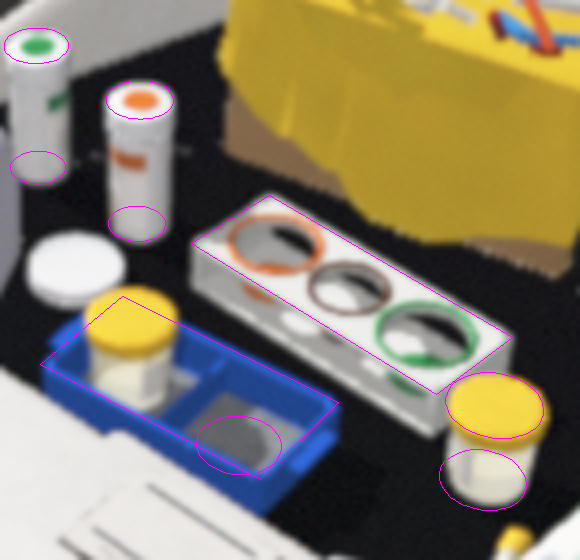

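View pics/ov2.png

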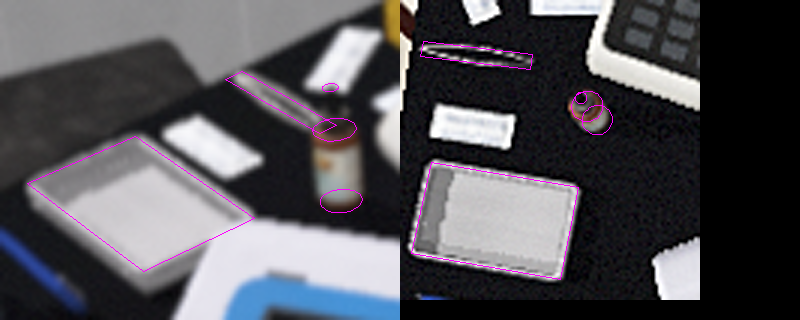

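The overlays match in both views to about 1–2 px: rack, tray, carrier, cans, cup, forceps and dropper. Next I'll find the edges of the fixed equipment near the grasps.

```bash
python3 - <<'E'
from h import *
def p(t,n,px,z): print(t,world(n,px,z)[:2].round(3))
for q in((342,206),(425,236)): p("carton base","scene",q,0)
for q in((311,166),(400,172)): p("carton top front","top",q,.15); 
for q in((318,176),(360,177),(398,174)): p("carton low","top",q,.0)
for q in((263,199),(300,180)): p("keypad base","scene",q,0)
for q in((208,192),(251,202),(260,203)): p("keypad bot","top",q,.0);p("keypad bot .05","top",q,.05)
for q in((336,285),(433,290)): p("analyser .12","top",q,.12);p("analyser .06","top",q,.06)
for q in((312,226),(229,251),(330,300)): p("reader .11/.05","top",q,.11);p("reader","top",q,.05)
E
python3 - <<'E'
import cv2
im=cv2.imread("pics/scene0.png")[120:320,140:440]
cv2.imwrite("pics/s2.png",cv2.resize(im,(800,533),interpolation=cv2.INTER_CUBIC))
E
```

```text
carton base [ 0.712 -0.115]
carton base [ 0.752 -0.374]
carton top front [ 0.66  -0.116]
carton top front [ 0.664 -0.385]
carton low [ 0.676 -0.147]
carton low [ 0.684 -0.287]
carton low [ 0.706 -0.415]
keypad base [0.582 0.086]
keypad base [0.736 0.073]
keypad bot [0.591 0.212]
keypad bot .05 [0.579 0.202]
keypad bot [0.569 0.067]
keypad bot .05 [0.558 0.062]
keypad bot [0.568 0.037]
keypad bot .05 [0.557 0.033]
analyser .12 [ 0.316 -0.215]
analyser .06 [ 0.319 -0.222]
analyser .12 [ 0.322 -0.503]
analyser .06 [ 0.325 -0.522]
reader .11/.05 [ 0.486 -0.134]
reader [ 0.497 -0.136]
reader .11/.05 [0.39  0.107]
reader [0.397 0.115]
reader .11/.05 [ 0.271 -0.202]
reader [ 0.272 -0.207]
```

View pics/s2.png

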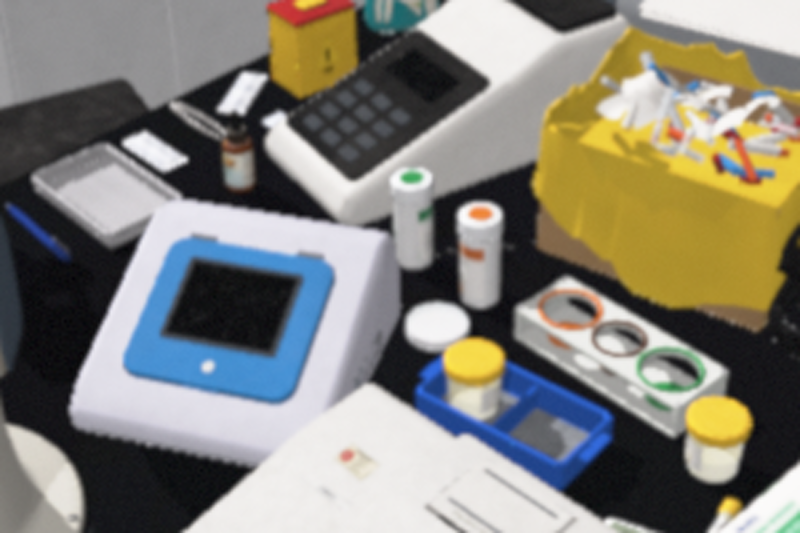

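The keypad front is low, the carton front edge is at x≈0.66, and the analyser ends at x≈0.32. I'll grip the rack items along world y, and the forceps and cup along x.

```bash
cat > plan.py <<'E'
import sys
from h import *
def plan(x,y,z,th):
    s=get_state(); M=R.from_rotvec(s["tcp_rot"]); p=s["position"]
    t=np.radians(th); c,n=np.cos(t),np.sin(t)
    G=R.from_matrix(np.array([[-n,c,0],[c,n,0],[0,0,-1]]))
    d=M.inv().apply(np.array([x,y,z])-p)/.4; a=(M.inv()*G).as_rotvec()/(np.pi/4)
    print("t",round(s["time"],2),"now",p.round(4),"th",round(float(np.degrees(np.arctan2(M.as_matrix()[1,1],M.as_matrix()[0,1]))),1),
     "w",round(s["grip_width"],4),"ff",round(float(s["finger_force"]),1),"F",np.round(s["contact_force"],1),"->",d.round(4),a.round(4))
a=list(map(float,sys.argv[1:]))
for i in range(0,len(a),4): plan(*a[i:i+4])
E
python3 plan.py .55 .38 .15 20 .611 .3427 .12 -2.4
python3 -c "
from h import *
for q in((167,143),(195,148)): print(world('top',q,0),world('top',q,.06))"
```

```text
t 0.1 now [0.2676 0.5644 0.1819] th 64.6 w 0.091 ff 0.0 F [ 0.  -0.7  1. ] -> [-0.8355 -0.114   0.0798] [-1.300e-03  4.000e-04  9.918e-01]
t 0.1 now [0.2676 0.5644 0.1819] th 64.6 w 0.091 ff 0.0 F [ 0.  -0.7  1. ] -> [-1.0132 -0.1328  0.1548] [-1.3000e-03  7.0000e-04  1.4896e+00]
[0.75213618 0.37463447 0.        ] [0.73090592 0.35574268 0.06      ]
[0.74114845 0.27553254 0.        ] [0.7203784  0.26079161 0.06      ]
```

Request:
step_arm --series '[[[-0.83, -0.114, 0.08, 0, 0, 0.99], [-0.83, -0.114, 0.08, 0, 0, 0.99], [-0.83, -0.114, 0.08, 0, 0, 0.99], [-0.83, -0.114, 0.08, 0, 0, 0.99], [-0.83, -0.114, 0.08, 0, 0, 0.99], [-0.83, -0.114, 0.08, 0, 0, 0.99], [-0.83, -0.114, 0.08, 0, 0, 0.99], [-0.83, -0.114, 0.08, 0, 0, 0.99], [-0.83, -0.114, 0.08, 0, 0, 0.99], [-0.83, -0.114, 0.08, 0, 0, 0.99], [-0.83, -0.114, 0.08, 0, 0, 0.99], [-0.83, -0.114, 0.08, 0, 0, 0.99]]]' --gripper 0.45 --grip_force 15

```text
time: 1.1
position: [0.5471, 0.382, 0.1504]
tcp_rot: [-1.799, -2.575, 0.001]
contact_force: [-0.3, 0.1, -1.0]
grip_width: 0.0413
finger_force: 0.0
```

```bash
python3 plan.py .611 .3427 .06 -2.4  .611 .3427 .004 -2.4
```

```text
t 1.1 now [0.5471 0.382  0.1504] th 20.1 w 0.0413 ff 0.0 F [-0.3  0.1 -1. ] -> [-0.1473  0.1163  0.2258] [-8.000e-04 -1.000e-04  5.008e-01]
t 1.1 now [0.5471 0.382  0.1504] th 20.1 w 0.0413 ff 0.0 F [-0.3  0.1 -1. ] -> [-0.1473  0.1163  0.3658] [-8.000e-04 -1.000e-04  5.008e-01]
```

Request:
step_arm --series '[[[-0.147, 0.116, 0.1, 0, 0, 0.5], [-0.147, 0.116, 0.15, 0, 0, 0.5], [-0.147, 0.116, 0.2, 0, 0, 0.5], [-0.147, 0.116, 0.225, 0, 0, 0.5], [-0.147, 0.116, 0.26, 0, 0, 0.5], [-0.147, 0.116, 0.3, 0, 0, 0.5], [-0.147, 0.116, 0.33, 0, 0, 0.5], [-0.147, 0.116, 0.345, 0, 0, 0.5], [-0.147, 0.116, 0.355, 0, 0, 0.5], [-0.147, 0.116, 0.36, 0, 0, 0.5], [-0.147, 0.116, 0.36, 0, 0, 0.5], [-0.147, 0.116, 0.36, 0, 0, 0.5]]]'

```text
time: 2.1
position: [0.6123, 0.3423, 0.0072]
tcp_rot: [2.267, 2.174, 0.002]
contact_force: [0.4, 0.4, -0.2]
grip_width: 0.041
finger_force: 0.0
```

```bash
python3 plan.py .611 .3427 .003 -2.4; python3 - <<'E'
from h import *
a=capture("top")[150:250,130:250];b=capture("scene")[130:230,180:300]
k=lambda i:cv2.resize(i,(400,333),interpolation=cv2.INTER_CUBIC)
cv2.imwrite("pics/c1.png",np.hstack([k(a),k(b)]))
E
```

```text
t 2.1 now [0.6123 0.3423 0.0072] th -2.4 w 0.041 ff 0.0 F [ 0.4  0.4 -0.2] -> [ 0.0009 -0.0034  0.0105] [ 0.0012 -0.0006  0.    ]
```

View pics/c1.png

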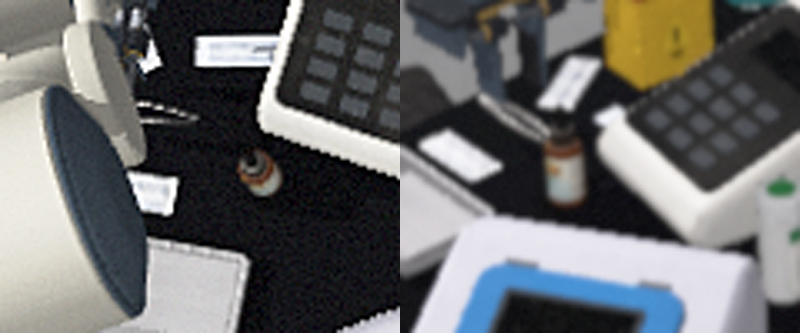

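The scene half shows the fingers on both sides of the forceps, around (500,100). I'll lower a little and close.

Request:
step_arm --series '[[[0, 0, 0.005, 0, 0, 0], [0, 0, 0.01, 0, 0, 0], [0, 0, 0.01, 0, 0, 0]]]'

```text
time: 2.45
position: [0.6118, 0.3418, 0.0021]
tcp_rot: [-2.268, -2.174, 0.001]
contact_force: [-1.2, -0.2, 0.6]
grip_width: 0.041
finger_force: 0.0
```

Request:
step_arm --series '[[[0, 0, 0, 0, 0, 0], [0, 0, 0, 0, 0, 0], [0, 0, 0, 0, 0, 0], [0, 0, 0, 0, 0, 0], [0, 0, 0, 0, 0, 0], [0, 0, 0, 0, 0, 0], [0, 0, 0, 0, 0, 0], [0, 0, 0, 0, 0, 0]]]' --gripper 0 --grip_force 20

```text
time: 3.12
position: [0.612, 0.342, 0.0024]
tcp_rot: [2.268, 2.174, 0.0]
contact_force: [-0.6, 0.3, 0.5]
grip_width: 0.0003
finger_force: 0.0
```

```bash
python3 plan.py .611 .3427 .08 -2.4 .4273 .2932 .07 -4.7 .4273 .2932 .008 -4.7
```

```text
t 3.12 now [0.612  0.342  0.0024] th -2.4 w 0.0003 ff 0.0 F [-0.6  0.3  0.5] -> [ 0.0017 -0.0026 -0.1939] [ 0.     -0.     -0.0005]
t 3.12 now [0.612  0.342  0.0024] th -2.4 w 0.0003 ff 0.0 F [-0.6  0.3  0.5] -> [-0.1414 -0.4562 -0.1689] [ 0.     -0.      0.0506]
t 3.12 now [0.612  0.342  0.0024] th -2.4 w 0.0003 ff 0.0 F [-0.6  0.3  0.5] -> [-0.1414 -0.4562 -0.0139] [ 0.     -0.      0.0506]
```

The fingers closed to zero, so the grasp missed. I'll open, lift, back off and look.

Request:
step_arm --series '[[[0, 0, 0, 0, 0, 0], [0, 0, 0, 0, 0, 0], [0, 0, 0, 0, 0, 0], [0, 0, 0, 0, 0, 0], [0, 0, -0.1, 0, 0, 0], [0, 0, -0.2, 0, 0, 0], [0, -0.1, -0.3, 0, 0, 0], [0, -0.2, -0.35, 0, 0, 0], [0, -0.3, -0.35, 0, 0, 0], [0, -0.4, -0.35, 0, 0, 0], [0, -0.5, -0.35, 0, 0, 0], [0, -0.5, -0.35, 0, 0, 0]]]' --gripper 0.45

```text
time: 4.12
position: [0.4063, 0.3498, 0.1427]
tcp_rot: [-2.265, -2.175, 0.004]
contact_force: [1.2, 0.3, 0.1]
grip_width: 0.0408
finger_force: 0.0
```

```bash
python3 - <<'E'
from h import *
a=capture("top")[160:210,130:210];b=capture("scene")[130:200,170:270]
k=lambda i:cv2.resize(i,(i.shape[1]*5,i.shape[0]*5),interpolation=cv2.INTER_CUBIC)
H=np.zeros((600,500,3),np.uint8);H[:250,:400]=k(a);H[250:,:500]=k(b);cv2.imwrite("pics/c2.png",H)
E
```

```text
(no output)
```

View pics/c2.png

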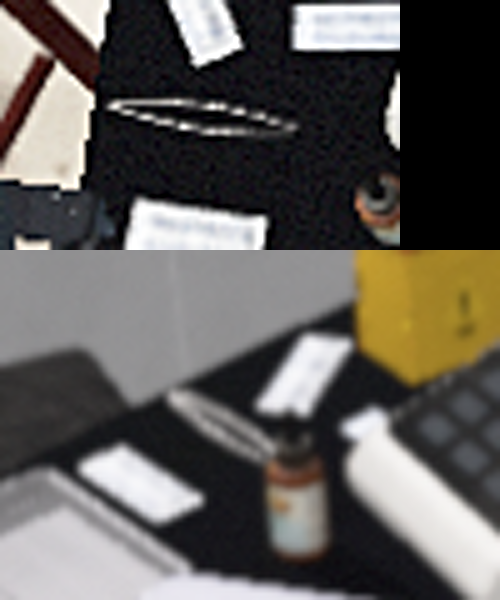

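The forceps have not moved: they still run (151,181)-(189,185) in the top view. I'll check where the fingertips should have appeared in the earlier picture.

```bash
python3 - <<'E'
from h import *
P=[[.6123+d,.3423,z] for d in(-.0205,.0205,-.034,.034) for z in(.007,.05)]
print(((pix("scene",P)-[180,130])/.3+[400,0]).round(0))
print("forceps ends in scene crop2", ((pix("scene",[[.6137,.4086,.005],[.6082,.2768,.005],[.611,.3427,.0]])-[170,130])*5+[0,250]).round(0))
# triangulate forceps left end: scene crop (170,393)->px
print(world("scene",(170/5+170-.4,(395-250)/5+130-.4),.005), world("scene",(270/5+170-.4,(455-250)/5+130-.4),.005))
E
```

```text
[[501. 123.]
 [496.  85.]
 [532. 107.]
 [528.  69.]
 [490. 128.]
 [486.  90.]
 [542. 102.]
 [538.  64.]]
forceps ends in scene crop2 [[163. 391.]
 [286. 461.]
 [224. 432.]]
[0.61417572 0.40334853 0.005     ] [0.60740274 0.29332466 0.005     ]
```

Expected tip pixels are lower than what I saw, so I'll check the fingertip geometry in the air, open versus shut.

Request:
step_arm --series '[[[-0.12, 0.31, 0.1, 0, 0, 0], [-0.12, 0.31, 0.2, 0, 0, 0], [-0.12, 0.31, 0.2, 0, 0, 0], [-0.12, 0.31, 0.2, 0, 0, 0], [-0.12, 0.31, 0.2, 0, 0, 0], [-0.12, 0.31, 0.2, 0, 0, 0], [-0.12, 0.31, 0.2, 0, 0, 0]]]'

```text
time: 4.8
position: [0.5344, 0.2972, 0.0624]
tcp_rot: [-2.269, -2.173, 0.0]
contact_force: [-0.2, 0.2, 0.0]
grip_width: 0.0407
finger_force: 0.0
```

```bash
cat > tip.py <<'E'
import sys
from h import *
s=get_state();p=s["position"];Y=R.from_rotvec(s["tcp_rot"]).as_matrix()[:,1];w=s["grip_width"]/2
out=[]
for n in("scene","top"):
    im=capture(n);P=[p,p+[0,0,.038],p+Y*w,p-Y*w,p+Y*w+[0,0,.038],p-Y*w+[0,0,.038]]
    q=pix(n,P);c=q[0].astype(int)-[40,35]
    k=cv2.resize(im[c[1]:c[1]+60,c[0]:c[0]+80],None,fx=5,fy=5,interpolation=cv2.INTER_CUBIC)
    k=cv2.convertScaleAbs(k,alpha=1.6,beta=20)
    for a in q: cv2.drawMarker(k,tuple(((a-c+.5)*5).astype(int).tolist()),(255,0,255),0,10,1)
    out.append(k)
cv2.imwrite(sys.argv[1],np.hstack(out));print(p,w*2)
E
python3 tip.py pics/t1.png
```

```text
[0.53443754 0.29716434 0.06241632] 0.04071537317324363
```

Request:
step_arm --series '[[[0, 0, 0, 0, 0, 0], [0, 0, 0, 0, 0, 0], [0, 0, 0, 0, 0, 0], [0, 0, 0, 0, 0, 0], [0, 0, 0, 0, 0, 0], [0, 0, 0, 0, 0, 0]]]' --gripper 0

```text
time: 5.4
position: [0.534, 0.2973, 0.0625]
tcp_rot: [2.268, 2.174, 0.0]
contact_force: [0.3, 0.7, 0.7]
grip_width: 0.0038
finger_force: 0.0
```

```bash
python3 tip.py pics/t2.png; python3 -c "
import cv2,numpy as np
cv2.imwrite('pics/t12.png',np.vstack([cv2.imread('pics/t1.png'),cv2.imread('pics/t2.png')]))"
```

```text
[0.53399831 0.29730432 0.06251662] 0.003789764150682246
```

View pics/t12.png

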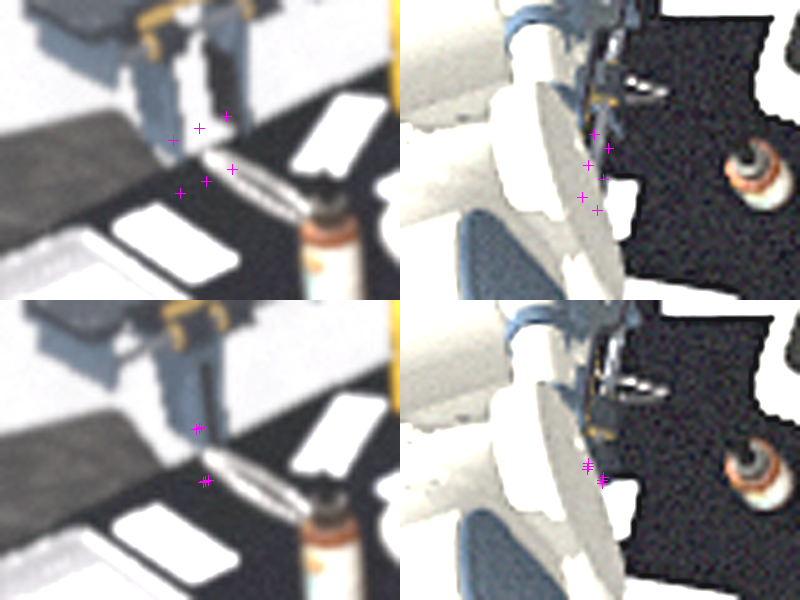

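In the scene the blue fingers end about 7 px above the predicted tip; black pads might be hiding the rest against the bench. I'll check the earlier occlusion numerically.

```bash
python3 - <<'E'
from h import *
a=cv2.imread("pics/c1.png")[:,400:]; a=cv2.resize(a,(120,100),interpolation=cv2.INTER_AREA)
b=cv2.imread("pics/scene0.png")[130:230,180:300]
for im in(b,a):
    g=cv2.cvtColor(im,6)
    print(g[24:46,20:48].astype(int)); print()
E
```

```text
[[144 146 145 146 146 147 148 145 133 115  97  69  53  30  22  22  24  22
   25  21  20  25  21  24  55 118 193 236]
 [144 145 146 146 145 141 134 119 100  72  52  35  25  20  25  24  22  23
   20  19  22  22  22  42  94 168 224 242]
 [144 144 142 141 137 120 101  72  54  35  28  22  26  23  22  24  23  24
   22  24  24  24  34  75 143 214 238 244]
 [145 139 134 125 128 108  85  69  49  30  23  21  24  25  22  22  24  20
   26  23  27  31  53 117 192 233 243 244]
 [132 115 106 116 153 147 136 125  96  65  45  30  26  25  23  24  22  21
   23  23  23  43  96 166 222 238 242 240]
 [ 99  71  63 110 173 186 177 164 139 116  90  63  43  30  22  25  24  24
   22  24  34  84 152 212 234 240 240 234]
 [ 52  33  35  84 147 182 183 171 157 141 128 110  88  64  46  31  27  26
   25  26  54 124 199 229 236 237 232 219]
 [ 24  23  26  47  92 136 156 163 153 142 136 135 128 113  93  69  43  27
   25  26  52 120 182 205 215 216 200 167]
 [ 21  21  22  28  46  80 112 140 148 148 126 121 133 137 134 121  84  51
   32  24  37  74 111 124 143 147 132  94]
 [ 23  22  21  24  24  38  66 100 132 151 131 1
[... 3350 characters left out ...]
 23  22  24  20  24  23  24  21  21  22  23  22  23  25  30  42  64  86
  108 118 120 119 109 122 125  85  63  58]
 [ 45  29  23  21  22  23  24  24  24  21  24  24  21  23  23  24  32  45
   63  81 102 116 101  97  92  61  47  43]
 [103  58  33  25  23  22  23  23  24  22  24  23  20  22  24  21  21  24
   30  41  59  76  83  89  84  62  46  37]
 [173 121  78  49  32  24  23  24  24  23  25  22  20  23  24  22  19  18
   19  22  27  38  53  74  86  73  57  50]
 [218 187 151 111  66  35  25  22  22  24  24  22  23  23  23  23  19  17
   16  19  20  24  37  59  77  76  72  68]
 [229 222 213 189 133  82  48  29  23  24  22  23  24  22  23  22  23  22
   18  19  18  18  30  49  65  71  73  73]]
```

The forceps were not occluded, so the real tips sit higher than reported or are offset sideways. A touch test on bare bench should tell which.

Request:
step_arm --series '[[[0, 0, 0.08, 0, 0, 0], [0, 0, 0.12, 0, 0, 0], [0, 0, 0.145, 0, 0, 0], [0, 0, 0.15, 0, 0, 0], [0, 0, 0.155, 0, 0, 0], [0, 0, 0.158, 0, 0, 0], [0, 0, 0.158, 0, 0, 0], [0, 0, 0.158, 0, 0, 0]]]'

```text
time: 6.17
position: [0.5345, 0.2975, 0.0]
tcp_rot: [2.268, 2.174, 0.002]
contact_force: [0.1, -0.1, 0.2]
grip_width: 0.0007
finger_force: 0.0
```

Request:
step_arm --series '[[[0, 0, 0.0025, 0, 0, 0], [0, 0, 0.005, 0, 0, 0], [0, 0, 0.0075, 0, 0, 0]]]'

```text
time: 6.42
position: [0.5342, 0.2973, -0.0036]
tcp_rot: [2.268, 2.174, 0.001]
contact_force: [-0.4, 0.8, 0.1]
grip_width: 0.0004
finger_force: 0.0
```

Request:
step_arm --series '[[[0, 0, 0.005, 0, 0, 0], [0, 0, 0.01, 0, 0, 0], [0, 0, 0.015, 0, 0, 0]]]'

```text
time: 6.67
position: [0.534, 0.2972, -0.01]
tcp_rot: [-2.268, -2.174, 0.0]
contact_force: [0.4, -0.1, -0.5]
grip_width: 0.0004
finger_force: 0.0
```

Request:
step_arm --series '[[[0, 0, 0.005, 0, 0, 0], [0, 0, 0.01, 0, 0, 0], [0, 0, 0.01, 0, 0, 0]]]'

```text
time: 6.92
position: [0.5338, 0.2971, -0.0143]
tcp_rot: [-2.268, -2.174, 0.001]
contact_force: [-0.3, -0.8, -0.8]
grip_width: 0.0007
finger_force: 0.0
```

```bash
python3 tip.py pics/t3.png; python3 plan.py .5 .3 0 0
```

```text
[ 0.53379248  0.29711082 -0.01428162] 0.000673598813826444
t 7.02 now [ 0.534   0.2972 -0.0139] th -2.4 w 0.0005 ff 0.0 F [-0.1 -0.1 -1.1] -> [ 0.0034 -0.0852 -0.0347] [-0.0002  0.0001 -0.0538]
```

View pics/t3.png

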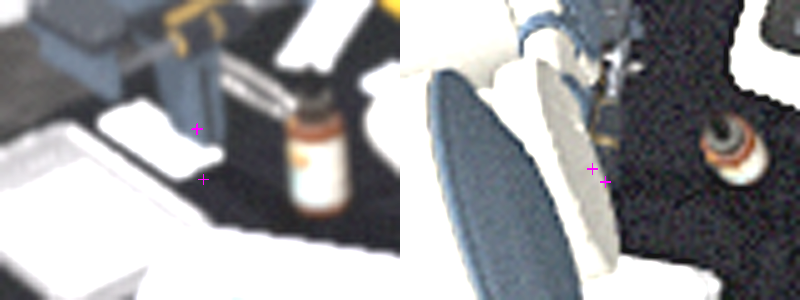

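In the picture the tip is at about (205,143) in the scene half and (608,146) in the top half; the prediction was (203,180) and (605,182). I'll solve for the 3D offset.

```bash
python3 - <<'E'
from h import *
from scipy.optimize import least_squares
p=np.array([.5338,.2971,-.0143])
obs={"scene":np.array([205-203,143-180])/5,"top":np.array([608-605,146-182])/5}
f=lambda d:np.concatenate([pix(n,p+d)[0]-pix(n,p)[0]-obs[n] for n in obs])
r=least_squares(f,np.zeros(3)); print(r.x,r.fun)
print(least_squares(lambda z:f(np.array([0,0,z[0]]))[:2],[0.]).x)
E
```

```text
[ 0.01353451 -0.00053157  0.02305785] [ 2.1904224  -0.30818292 -1.50618619  1.69624991]
[0.02749363]
```

Request:
step_arm --series '[[[0, 0, 0.005, 0, 0, 0], [0, 0, 0.01, 0, 0, 0], [0, 0, 0.015, 0, 0, 0], [0, 0, 0.015, 0, 0, 0]]]'

```text
time: 7.35
position: [0.5338, 0.2971, -0.0202]
tcp_rot: [-2.268, -2.174, 0.001]
contact_force: [-0.1, -0.2, 0.8]
grip_width: 0.0007
finger_force: 0.0
```

Request:
step_arm --series '[[[0, 0, 0.004, 0, 0, 0], [0, 0, 0.008, 0, 0, 0], [0, 0, 0.008, 0, 0, 0]]]'

```text
time: 7.6
position: [0.5339, 0.2972, -0.0233]
tcp_rot: [-2.268, -2.174, 0.001]
contact_force: [-0.2, -0.3, -0.2]
grip_width: 0.0009
finger_force: 0.0
```

Request:
step_arm --series '[[[0, 0, 0.003, 0, 0, 0], [0, 0, 0.006, 0, 0, 0], [0, 0, 0.006, 0, 0, 0]]]'

```text
time: 7.85
position: [0.534, 0.2972, -0.0256]
tcp_rot: [-2.268, -2.174, 0.0]
contact_force: [-0.8, -0.5, -0.3]
grip_width: 0.0003
finger_force: 0.0
```

Request:
step_arm --series '[[[0, 0, 0.0025, 0, 0, 0], [0, 0, 0.005, 0, 0, 0], [0, 0, 0.005, 0, 0, 0]]]'

```text
time: 8.1
position: [0.5341, 0.2973, -0.0258]
tcp_rot: [2.268, 2.174, 0.001]
contact_force: [-7.9, -3.6, 31.2]
grip_width: 0.0005
finger_force: 15.2
```

Request:
step_arm --series '[[[0, 0, 0.0025, 0, 0, 0], [0, 0, 0.005, 0, 0, 0], [0, 0, 0.005, 0, 0, 0]]]'

```text
time: 8.35
position: [0.5342, 0.2973, -0.0259]
tcp_rot: [2.267, 2.174, 0.002]
contact_force: [-17.6, -8.5, 65.5]
grip_width: 0.0003
finger_force: 32.5
```

Request:
step_arm --series '[[[0, 0, 0.0025, 0, 0, 0], [0, 0, 0.005, 0, 0, 0], [0, 0, 0.005, 0, 0, 0]]]'

```text
time: 8.6
position: [0.5343, 0.2973, -0.026]
tcp_rot: [2.267, 2.174, 0.004]
contact_force: [-25.8, -13.1, 100.4]
grip_width: 0.0002
finger_force: 49.8
```

The bench contact came at reported z ≈ -0.0258, so the real tips are about 26 mm above the reported TCP. I'll back off right away.

Request:
step_arm --series '[[[0, 0, -0.03, 0, 0, 0], [0, 0, -0.1, 0, 0, 0], [0, 0, -0.2, 0, 0, 0], [0, 0, -0.2, 0, 0, 0], [0, 0, -0.2, 0, 0, 0], [0, 0, -0.2, 0, 0, 0]]]'

```text
time: 9.1
position: [0.5339, 0.2972, 0.0485]
tcp_rot: [2.268, 2.174, 0.0]
contact_force: [0.7, -0.7, -0.3]
grip_width: 0.0006
finger_force: 0.0
```

```bash
cat > tipd.py <<'E'
from h import *
s=get_state();p=s["position"];q=pix("scene",[p,p+[0,0,.0257]])
im=capture("scene").astype(int);capture("top")
B,G,r=im[...,0],im[...,1],im[...,2]
m=((B-r>12)&(B<170)).astype(np.uint8)
x,y=q[1].astype(int);sub=m[y-14:y+10,x-12:x+12]
print("t",s["time"],p.round(4),"pred",q.round(1),"origin",x-12,y-14)
for row in sub: print("".join(".#"[v] for v in row))
E
python3 tipd.py; python3 - <<'E'
import cv2
im=cv2.imread("pics/t2.png")[:,:400];print(im[125,185],im[100,200],im[140,200],im[160,200])
E
```

```text
t 9.1 [0.5339 0.2972 0.0485] pred [[204.1 167.6]
 [203.3 160.6]] origin 191 146
.....########..#........
.....########..#........
......#######..#........
......#######..#........
......#######..#........
......#######..#........
......#######...........
......########..........
.......#######..#.......
.......#######..#.......
.......#######..##......
........######..##......
.........#####..#.......
..........#####.........
...........###..........
........................
........................
........................
........................
........................
........................
........................
........................
........................
[143 124 111] [124 111 102] [146 130 116] [118 116 119]
```

Lowest blue pixel is about (203,160), consistent with +26 mm in z plus a possible outward shift. I'll open fully and overlay finger models to tell a pure z offset from a radial or tilt error.

Request:
step_arm --series '[[[0, 0, 0, 0, 0, 0], [0, 0, 0, 0, 0, 0], [0, 0, 0, 0, 0, 0], [0, 0, 0, 0, 0, 0], [0, 0, 0, 0, 0, 0], [0, 0, 0, 0, 0, 0], [0, 0, 0, 0, 0, 0], [0, 0, 0, 0, 0, 0]]]' --gripper 1

```text
time: 9.87
position: [0.5341, 0.2972, 0.0486]
tcp_rot: [2.268, 2.174, 0.0]
contact_force: [-0.1, 1.4, -1.1]
grip_width: 0.051
finger_force: 0.0
```

```bash
cat > ovf.py <<'E'
from h import *
s=get_state();p=s["position"];M=R.from_rotvec(s["tcp_rot"]).as_matrix();w=s["grip_width"]/2
rad=np.array([p[0],p[1],0])/np.hypot(p[0],p[1]); tan=np.cross([0,0,1],rad)
def model(dr,dz,tilt):
    A=R.from_rotvec(tan*tilt).as_matrix()@M; o=p+rad*dr+[0,0,dz]; L=[]
    for sg in(1,-1):
        c=[o+A@np.array([x,sg*y,z]) for z in(0,-.05) for x,y in((-.016,w),(.016,w),(.016,w+.0135),(-.016,w+.0135))]
        L+=[np.array([c[0],c[1],c[2],c[3],c[0],c[4],c[5],c[6],c[7],c[4]]),np.array([c[1],c[5]]),np.array([c[2],c[6]]),np.array([c[3],c[7]])]
    L.append(np.array([o+A@np.array([x,y,-.079]) for x,y in((-.038,-.089),(.038,-.089),(.038,.089),(-.038,.089),(-.038,-.089))]))
    return L
rows=[]
for n in("scene","top"):
    im=capture(n);c=pix(n,[p])[0].astype(int)-[45,50]
    k0=cv2.convertScaleAbs(cv2.resize(im[c[1]:c[1]+66,c[0]:c[0]+89],None,fx=4.5,fy=4.5,interpolation=cv2.INTER_CUBIC),alpha=1.5,beta=15)
    out=[]
    for prm in((0,.0257,0),(.014,.0257,-.042)):
        k=k0.copy()
        for l in model(*prm): cv2.polylines(k,[((pix(n,l)-c+.5)*4.5).astype(int)],False,(255,0,255),1)
        out.append(k)
    rows.append(np.hstack(out))
cv2.imwrite("pics/ovf.png",np.vstack(rows));print(s["q"].round(4),p,2*w,rows[0].shape)
E
python3 ovf.py
```

```text
[ 0.4102  0.6254  1.519  -0.      0.9971  0.4525] [0.53405674 0.29722336 0.0486275 ] 0.05101810327125852 (297, 800, 3)
```

View pics/ovf.png

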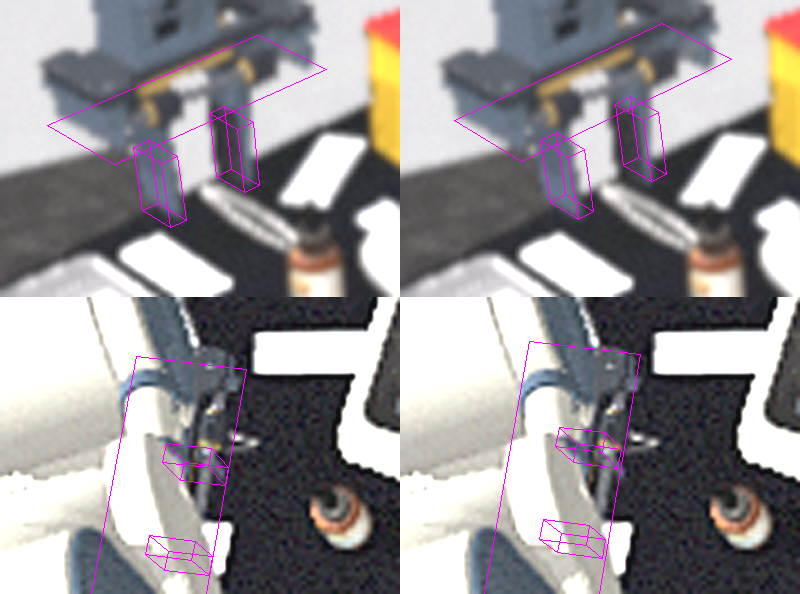

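The scene fits a +26 mm z offset, with lateral error of at most about 8 mm. I'll retry the forceps lower, with a wider opening.

```bash
python3 plan.py .611 .3427 .0486 -2.4  .611 .3427 -.019 -2.4
```

```text
t 9.97 now [0.534  0.2972 0.0487] th -2.4 w 0.0591 ff 0.0 F [ 1.1 -0.7 -0.1] -> [1.217e-01 1.874e-01 1.000e-04] [ 0.     -0.     -0.0005]
t 9.97 now [0.534  0.2972 0.0487] th -2.4 w 0.0591 ff 0.0 F [ 1.1 -0.7 -0.1] -> [0.1217 0.1874 0.1691] [ 0.     -0.     -0.0005]
```

Request:
step_arm --series '[[[0.122, 0.187, 0, 0, 0, 0], [0.122, 0.187, 0, 0, 0, 0], [0.122, 0.187, 0, 0, 0, 0], [0.122, 0.187, 0.06, 0, 0, 0], [0.122, 0.187, 0.11, 0, 0, 0], [0.122, 0.187, 0.14, 0, 0, 0], [0.122, 0.187, 0.155, 0, 0, 0], [0.122, 0.187, 0.165, 0, 0, 0], [0.122, 0.187, 0.169, 0, 0, 0], [0.122, 0.187, 0.169, 0, 0, 0]]]' --gripper 0.6

```text
time: 10.8
position: [0.6111, 0.343, -0.0184]
tcp_rot: [2.268, 2.174, 0.001]
contact_force: [0.7, 0.7, 0.2]
grip_width: 0.055
finger_force: 0.0
```

Request:
step_arm --series '[[[0, 0, 0.003, 0, 0, 0], [0, 0, 0.006, 0, 0, 0], [0, 0, 0.006, 0, 0, 0]]]'

```text
time: 11.05
position: [0.611, 0.3429, -0.021]
tcp_rot: [2.268, 2.174, 0.001]
contact_force: [0.3, -0.3, -0.6]
grip_width: 0.0548
finger_force: 0.0
```

Request:
step_arm --series '[[[0, 0, 0, 0, 0, 0], [0, 0, 0, 0, 0, 0], [0, 0, 0, 0, 0, 0], [0, 0, 0, 0, 0, 0], [0, 0, 0, 0, 0, 0], [0, 0, 0, 0, 0, 0], [0, 0, 0, 0, 0, 0], [0, 0, 0, 0, 0, 0], [0, 0, 0, 0, 0, 0], [0, 0, 0, 0, 0, 0]]]' --gripper 0 --grip_force 20

```text
time: 11.88
position: [0.6109, 0.3428, -0.0214]
tcp_rot: [2.268, 2.174, 0.0]
contact_force: [-0.4, 0.1, -1.3]
grip_width: -0.0001
finger_force: 0.0
```

Request:
step_arm --series '[[[0, 0, 0, 0, 0, 0], [0, 0, 0, 0, 0, 0], [0, 0, 0, 0, 0, 0], [0, 0, 0, 0, 0, 0], [0, 0, 0, 0, 0, 0], [0, 0, 0, 0, 0, 0], [0, 0, 0, 0, 0, 0], [0, 0, 0, 0, 0, 0], [0, 0, 0.003, 0, 0, 0], [0, 0, 0.006, 0, 0, 0], [0, 0, 0.006, 0, 0, 0], [0, 0, 0.006, 0, 0, 0]]]' --gripper 0.6

```text
time: 12.88
position: [0.6107, 0.3428, -0.024]
tcp_rot: [-2.268, -2.174, 0.0]
contact_force: [0.8, -0.7, 0.4]
grip_width: 0.055
finger_force: 0.0
```

```bash
python3 - <<'E'
from h import *
s=get_state();print(s["position"],s["contact_force"],s["q"].round(4))
b=capture("scene");cv2.imwrite("pics/f1s.png",b)
g=cv2.cvtColor(b,6); print(g[152:182,198:232].astype(int)//10)
E
```

```text
[ 0.61073099  0.34276398 -0.02395691] [ 0.8255449  -0.67463219  0.39828917] [0.4262 0.8177 1.3149 0.     1.0093 0.4685]
[[ 6  6  6 ... 21 22 21]
 [ 7  6  6 ... 22 22 21]
 [ 7  6  6 ... 23 22 21]
 ...
 [23 23 24 ... 17 16 15]
 [23 23 23 ... 17 17 16]
 [22 22 23 ... 17 17 16]]
```

Request:
step_arm --series '[[[0, 0, 0.0025, 0, 0, 0], [0, 0, 0.005, 0, 0, 0], [0, 0, 0.005, 0, 0, 0]]]'

```text
time: 13.18
position: [0.6107, 0.3428, -0.026]
tcp_rot: [-2.268, -2.174, 0.0]
contact_force: [-0.2, -0.3, -0.0]
grip_width: 0.0545
finger_force: 0.0
```

Request:
step_arm --series '[[[0, 0, 0.0025, 0, 0, 0], [0, 0, 0.005, 0, 0, 0], [0, 0, 0.005, 0, 0, 0]]]'

```text
time: 13.43
position: [0.6107, 0.3428, -0.028]
tcp_rot: [-2.268, -2.174, 0.0]
contact_force: [-0.3, -0.6, 0.6]
grip_width: 0.0553
finger_force: 0.0
```

Request:
step_arm --series '[[[0, 0, 0, 0, 0, 0], [0, 0, 0, 0, 0, 0], [0, 0, 0, 0, 0, 0], [0, 0, 0, 0, 0, 0], [0, 0, 0, 0, 0, 0], [0, 0, 0, 0, 0, 0], [0, 0, 0, 0, 0, 0], [0, 0, 0, 0, 0, 0], [0, 0, 0, 0, 0, 0], [0, 0, 0, 0, 0, 0]]]' --gripper 0

```text
time: 14.27
position: [0.6108, 0.3428, -0.0278]
tcp_rot: [2.268, 2.174, 0.0]
contact_force: [0.0, -0.1, -0.7]
grip_width: 0.0175
finger_force: 20.0
```

```bash
python3 - <<'E'
from h import *
np.set_printoptions(linewidth=250,threshold=99999)
b=capture("scene")
for im in(cv2.imread("pics/scene0.png"),b):
    print(cv2.cvtColor(im,6)[152:182,200:234].astype(int)//10)
E
```

```text
[[14 14 14 14 14 14 15 15 14 14 14 13 13 11  9  6  4  3  2  2  2  2  2  2  2  4  9 16 22 23 24 23 22 21]
 [14 14 14 14 14 14 15 15 14 13 13 11  9  6  5  3  2  2  2  2  2  2  2  2  3  7 14 21 23 24 24 23 22 21]
 [14 14 14 14 14 14 14 14 13 11  9  6  5  3  2  2  2  2  2  2  2  2  2  2  5 11 19 23 24 24 24 23 23 22]
 [14 14 14 14 14 14 13 11 10  7  5  3  2  2  2  2  2  2  2  1  2  2  2  4  9 16 22 24 24 24 23 23 23 23]
 [14 14 14 14 13 12 10  7  5  3  2  2  2  2  2  2  2  2  2  2  2  2  3  7 14 21 23 24 24 23 23 23 23 22]
 [14 13 13 12 12 10  8  6  4  3  2  2  2  2  2  2  2  2  2  2  2  3  5 11 19 23 24 24 23 22 22 22 22 20]
 [13 11 10 11 15 14 13 12  9  6  4  3  2  2  2  2  2  2  2  2  2  4  9 16 22 23 24 24 22 22 22 22 22 18]
 [ 9  7  6 11 17 18 17 16 13 11  9  6  4  3  2  2  2  2  2  2  3  8 15 21 23 24 24 23 22 22 22 22 19 13]
 [ 5  3  3  8 14 18 18 17 15 14 12 11  8  6  4  3  2  2  2  2  5 12 19 22 23 23 23 21 21 22 23 21 15  9]
 [ 2  2  2  4  9 13 15 16 15 14 13 13 12 11  9  6  4  2  2  2  5 12 18 20 21 21 20 16 16 20 22 20 12  5]
 [ 2  2  2  2  4  8 11 14 14 14 12 12 13 13 13 12 
[... 4501 characters left out ...]
 2  2  2  2  2  2  2  2  1  1  1  3  5  8  8  8  8  7  7  6  5  5  5]
 [23 22 23 22 19 15 10  6  3  2  2  2  2  2  2  2  2  2  2  2  2  2  2  5  8  8  7  7  6  6  6  7  7  7]
 [23 23 23 23 22 21 17 12  8  4  2  2  2  2  2  2  2  2  2  2  2  2  3  7 11 11 10  9  9  9 10 10 11 11]
 [24 23 23 23 23 22 21 19 15 12  7  2  2  2  2  2  2  2  2  2  2  2  3  8 12 13 14 14 14 14 14 14 14 12]
 [24 24 24 23 23 22 22 22 22 20 11  3  2  2  2  2  2  2  2  2  2  2  3  7 11 14 15 16 17 17 16 16 14 13]
 [23 23 24 23 22 22 22 23 21 19 11  3  2  2  2  2  2  2  2  2  2  1  2  6 10 12 13 14 16 17 17 16 14 13]
 [23 23 23 23 23 22 20 19 14 10  6  2  2  2  2  2  2  2  2  2  1  1  2  5  9 11 12 13 16 17 17 16 14 13]]
```

Forceps gripped: 17.5 mm at 20 N. The z offset is larger at this radius, which suggests a shoulder-type bias (≈0.042·r). Next I'll carry them to the tray.

```bash
python3 plan.py .4233 .2932 .06 -4.7 .4233 .2932 0 -4.7; python3 -c "
from plant import get_state
s=get_state();print(s['q'],s['moment'])"
```

```text
t 14.32 now [ 0.6109  0.3428 -0.0278] th -2.4 w 0.0173 ff 20.0 F [-0.7 -0.8  1.1] -> [-0.1438 -0.4633 -0.2194] [ 0.0001 -0.0001  0.0507]
t 14.32 now [ 0.6109  0.3428 -0.0278] th -2.4 w 0.0173 ff 20.0 F [-0.7 -0.8  1.1] -> [-0.1438 -0.4633 -0.0694] [ 0.0001 -0.0001  0.0507]
[ 4.26244549e-01  8.22554542e-01  1.31646085e+00 -5.52438531e-06
  1.00247417e+00  4.68478652e-01] [-0.14981411 -0.01253687 -0.00722718]
```

Request:
step_arm --series '[[[0, 0, -0.05, 0, 0, 0], [0, 0, -0.12, 0, 0, 0], [0, 0, -0.219, 0, 0, 0.05], [-0.03, -0.1, -0.219, 0, 0, 0.05], [-0.06, -0.2, -0.219, 0, 0, 0.05], [-0.09, -0.3, -0.219, 0, 0, 0.05], [-0.12, -0.4, -0.219, 0, 0, 0.05], [-0.144, -0.463, -0.219, 0, 0, 0.05], [-0.144, -0.463, -0.219, 0, 0, 0.05], [-0.144, -0.463, -0.15, 0, 0, 0.05], [-0.144, -0.463, -0.07, 0, 0, 0.05], [-0.144, -0.463, -0.07, 0, 0, 0.05]]]'

```text
time: 15.32
position: [0.4212, 0.292, -0.0033]
tcp_rot: [-2.309, -2.128, 0.008]
contact_force: [-2.1, -1.2, -1.4]
grip_width: 0.0176
finger_force: 20.0
```

```bash
python3 plan.py .4233 .2932 -.01 -4.7; python3 - <<'E'
from h import *
n="scene";im=capture(n);x0,y0=135,130
k=cv2.resize(im[y0:y0+75,x0:x0+100],None,fx=6,fy=6,interpolation=cv2.INTER_CUBIC)
for b in(box(.4273,.2932,np.radians(-4.7),.02,.047,.079),box(.4273,.2932,np.radians(-4.7),.022,.009,.063)):
    cv2.polylines(k,[((pix(n,b)-[x0,y0]+.5)*6).astype(int)],False,(255,0,255),1)
cv2.imwrite("pics/p1.png",k)
E
```

```text
t 15.32 now [ 0.4212  0.292  -0.0033] th -4.7 w 0.0176 ff 20.0 F [-2.1 -1.2 -1.4] -> [0.0036 0.005  0.0166] [-0.0056  0.0036  0.0007]
```

View pics/p1.png

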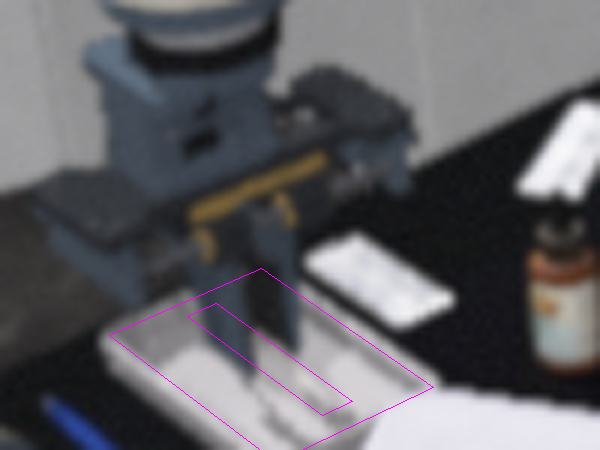

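The picture shows the fingers inside the tray near (270,360), with the forceps between them and clear of the rim. I'll lower until contact.

Request:
step_arm --series '[[[0, 0, 0.005, 0, 0, 0], [0, 0, 0.01, 0, 0, 0], [0, 0, 0.015, 0, 0, 0], [0, 0, 0.02, 0, 0, 0], [0, 0, 0.02, 0, 0, 0]]]'

```text
time: 15.78
position: [0.4236, 0.2932, -0.0074]
tcp_rot: [2.31, 2.129, 0.001]
contact_force: [-0.6, -0.9, -0.1]
grip_width: 0.0175
finger_force: 20.0
```

Request:
step_arm --series '[[[0, 0, 0.003, 0, 0, 0], [0, 0, 0.005, 0, 0, 0], [0, 0, 0.005, 0, 0, 0]]]'

```text
time: 16.03
position: [0.4233, 0.2931, -0.0098]
tcp_rot: [-2.31, -2.129, 0.0]
contact_force: [-0.2, -0.3, 0.4]
grip_width: 0.0174
finger_force: 20.0
```

Request:
step_arm --series '[[[0, 0, 0.003, 0, 0, 0], [0, 0, 0.006, 0, 0, 0], [0, 0, 0.009, 0, 0, 0], [0, 0, 0.009, 0, 0, 0]]]'

```text
time: 16.37
position: [0.4232, 0.293, -0.0136]
tcp_rot: [-2.31, -2.129, 0.001]
contact_force: [-0.9, 0.5, -0.6]
grip_width: 0.0174
finger_force: 20.0
```

Request:
step_arm --series '[[[0, 0, 0.0025, 0, 0, 0], [0, 0, 0.004, 0, 0, 0], [0, 0, 0.004, 0, 0, 0]]]'

```text
time: 16.62
position: [0.4233, 0.2931, -0.0151]
tcp_rot: [-2.31, -2.129, 0.0]
contact_force: [0.5, -0.7, 0.3]
grip_width: 0.0174
finger_force: 20.0
```

Request:
step_arm --series '[[[0, 0, 0.0025, 0, 0, 0], [0, 0, 0.005, 0, 0, 0], [0, 0, 0.005, 0, 0, 0]]]'

```text
time: 16.87
position: [0.4233, 0.293, -0.0172]
tcp_rot: [-2.31, -2.129, 0.0]
contact_force: [0.0, -0.0, 0.5]
grip_width: 0.0178
finger_force: 20.0
```

Request:
step_arm --series '[[[0, 0, 0.0025, 0, 0, 0], [0, 0, 0.004, 0, 0, 0], [0, 0, 0.004, 0, 0, 0]]]'

```text
time: 17.12
position: [0.4233, 0.2931, -0.0187]
tcp_rot: [-2.31, -2.129, 0.0]
contact_force: [0.7, 0.8, 0.7]
grip_width: 0.0173
finger_force: 20.0
```

Request:
step_arm --series '[[[0, 0, 0.0025, 0, 0, 0], [0, 0, 0.004, 0, 0, 0], [0, 0, 0.004, 0, 0, 0]]]'

```text
time: 17.37
position: [0.4233, 0.2931, -0.0203]
tcp_rot: [-2.31, -2.129, 0.0]
contact_force: [0.2, -0.0, -0.5]
grip_width: 0.0176
finger_force: 20.0
```

Request:
step_arm --series '[[[0, 0, 0.003, 0, 0, 0], [0, 0, 0.006, 0, 0, 0], [0, 0, 0.006, 0, 0, 0]]]'

```text
time: 17.62
position: [0.4233, 0.293, -0.0228]
tcp_rot: [-2.31, -2.129, 0.0]
contact_force: [-0.1, 0.3, -0.7]
grip_width: 0.0177
finger_force: 20.0
```

Request:
step_arm --series '[[[0, 0, 0.0025, 0, 0, 0], [0, 0, 0.004, 0, 0, 0], [0, 0, 0.004, 0, 0, 0]]]'

```text
time: 17.87
position: [0.4233, 0.2931, -0.0243]
tcp_rot: [-2.31, -2.129, 0.0]
contact_force: [-0.4, -0.0, -0.7]
grip_width: 0.0174
finger_force: 20.0
```

Request:
step_arm --series '[[[0, 0, 0, 0, 0, 0], [0, 0, 0, 0, 0, 0], [0, 0, 0, 0, 0, 0], [0, 0, 0, 0, 0, 0], [0, 0, 0, 0, 0, 0], [0, 0, 0, 0, 0, 0], [0, 0, -0.05, 0, 0, 0], [0, 0, -0.15, 0, 0, 0], [0, 0, -0.25, 0, 0, 0], [0, 0, -0.35, 0, 0, 0], [0, 0, -0.45, 0, 0, 0], [0, 0, -0.5, 0, 0, 0]]]' --gripper 0.44

```text
time: 18.87
position: [0.4246, 0.2938, 0.1805]
tcp_rot: [2.309, 2.128, 0.008]
contact_force: [0.6, 0.9, 1.3]
grip_width: 0.04
finger_force: 0.0
```

```bash
python3 plan.py .5497 .1997 .19 42 .5497 .1997 .19 90; python3 - <<'E'
from h import *
n="scene";im=capture(n);cv2.imwrite("pics/sc_after.png",im);x0,y0=140,165
g=cv2.cvtColor(im,6); np.set_printoptions(linewidth=300,threshold=99999)
print(pix(n,box(.4273,.2932,np.radians(-4.7),.005,.009,.063)).round(0)); print(g[170:216,150:206:1].astype(int)//10)
E
```

```text
t 18.87 now [0.4246 0.2938 0.1805] th -4.7 w 0.04 ff 0.0 F [0.6 0.9 1.3] -> [-0.2089  0.331  -0.023 ] [ 0.0067 -0.0011 -1.037 ]
t 18.87 now [0.4246 0.2938 0.1805] th -4.7 w 0.04 ff 0.0 F [0.6 0.9 1.3] -> [-0.2089  0.331  -0.023 ] [ 7.1000e-03  1.9000e-03 -2.1037e+00]
[[171. 185.]
 [194. 201.]
 [189. 203.]
 [167. 187.]
 [171. 185.]]
[[ 5  5  5  5  4  4  4  4  4  4  5  5  5  5  5  5  5  5  5  5  4  4  4  5  4  4  4  3  3  2  2  2  2  2  2  2  2  4  6 10 13 14 18 21 22 19 15 10  5  3  2  2  2  2  2  2]
 [ 5  5  5  5  4  4  4  4  4  4  5  5  5  5  6  5  5  5  5  5  4  4  4  5  4  4  3  2  2  2  2  2  1  2  2  3  6 10 14 18 20 22 23 23 23 22 21 18 12  7  4  2  2  2  2  2]
 [ 5  5  5  5  4  4  4  4  5  5  5  5  5  5  5  5  5  5  5  5  5  5  5  4  3  3  3  3  3  3  3  2  2  2  2  6 13 18 21 23 24 24 24 24 23 23 22 22 19 15 10  5  2  2  2  2]
 [ 5  5  5  5  5  5  5  5  4  4  5  5  4  4  4  4  4  4  4  4  4  4  4  3  3  4  5  6  7  7  7  5  3  2  2  9 17 22 23 24 24 24 24 24 23 23 23 23 23 21 17 12  7  4  2  2]
 [ 5  5  5  5  5  5  5  5  4  5  4  4  4  4  4  4  4  4  4  4  4  4  5  5  6  8 10
[... 6400 characters left out ...]
22 22 22 20 17]
 [ 2  2  2  2  2  2  3  4  5  6  7  7  7  5  5  3  2  2  2  2  2  2  2  2  1  2  2  2  3  5  7  8  8  7  5  4  2  1  1  1  4 12 21 23 23 23 23 23 23 22 22 22 22 20 17 14]
 [ 2  1  2  2  2  2  2  3  3  5  6  7  7  6  6  4  3  2  2  2  2  2  1  2  2  2  2  2  2  2  4  5  5  3  2  1  1  1  1  2  6 15 22 23 23 23 23 22 22 22 22 22 21 18 14 13]
 [ 2  2  2  2  2  2  2  2  2  3  4  6  7  7  6  5  3  2  2  2  2  2  2  2  2  1  2  2  1  1  2  3  2  2  1  1  1  1  1  3 10 18 22 23 23 23 22 23 23 22 22 22 20 16 13 13]
 [ 2  2  2  1  2  2  2  2  2  2  3  5  6  6  6  5  3  2  1  1  1  2  1  2  2  2  1  2  2  2  2  2  1  1  1  1  1  1  2  6 14 21 23 23 23 23 23 23 23 22 22 21 18 14 13 13]]
```

The forceps now lie in the tray; the trace runs from about (168,184) along the predicted line. Next is the dropper.

Request:
step_arm --series '[[[-0.1, 0.15, -0.02, 0, 0, -0.9], [-0.209, 0.331, -0.02, 0, 0, -0.9], [-0.209, 0.331, -0.02, 0, 0, -0.9], [-0.209, 0.331, -0.02, 0, 0, -0.9], [-0.209, 0.331, -0.02, 0, 0, -0.9], [-0.209, 0.331, -0.02, 0, 0, -0.9], [-0.209, 0.331, -0.02, 0, 0, -0.9], [-0.209, 0.331, -0.02, 0, 0, -0.9]]]' --gripper 0.7

```text
time: 19.58
position: [0.5482, 0.1989, 0.1835]
tcp_rot: [-1.436, -2.794, 0.001]
contact_force: [0.1, 0.5, 0.3]
grip_width: 0.0639
finger_force: 0.0
```

Request:
step_arm --series '[[[0, 0, 0, 0, 0, -0.9], [0, 0, 0, 0, 0, -0.9], [0, 0, 0, 0, 0, -0.9], [0, 0, 0, 0, 0, -0.9], [0, 0, 0, 0, 0, -0.9], [0, 0, 0, 0, 0, -0.9], [0, 0, 0, 0, 0, -0.9], [0, 0, 0, 0, 0, -0.9]]]'

```text
time: 20.25
position: [0.5482, 0.1994, 0.1838]
tcp_rot: [-0.382, -3.118, 0.0]
contact_force: [0.4, 0.6, -1.2]
grip_width: 0.0636
finger_force: 0.0
```

```bash
python3 plan.py .5497 .1997 .1 90 .5497 .1997 .017 90; python3 - <<'E'
from h import *
s=get_state();p=s["position"];n="scene"
q=pix(n,[p,p+[0,0,.027]]);im=capture(n).astype(int);m=((im[...,0]-im[...,2]>12)&(im[...,0]<170))
x,y=q[1].astype(int);print(q.round(1),"origin",x-25,y-22)
for r in m[y-22:y+12,x-25:x+25]: print("".join(".#"[int(v)] for v in r))
E
```

```text
t 20.25 now [0.5482 0.1994 0.1838] th 76.0 w 0.0636 ff 0.0 F [ 0.4  0.6 -1.2] -> [-0.0036  0.0018  0.2096] [-0.000e+00 -1.000e-04 -3.105e-01]
t 20.25 now [0.5482 0.1994 0.1838] th 76.0 w 0.0636 ff 0.0 F [ 0.4  0.6 -1.2] -> [-0.0036  0.0018  0.4171] [-0.000e+00 -1.000e-04 -3.105e-01]
[[224.5 137.5]
 [223.7 129.2]] origin 198 107
.............##........#########################..
.......................#########################..
.......................########################...
.............#..........####################......
.............#.........###..############..........
.............#.........###############............
.......................##############.............
.......................#############..............
........................############..............
........................############..............
........................############..............
.........................###########..............
.........................###########..............
.........................###########..............
.........................###########..............
.....
[... 263 characters left out ...]
.............###########.............
..........................###########.............
..........................###########.............
..........................##########..............
..........................#########...............
..........................######..................
...........................##.....................
..................................................
..................................................
..................................................
..................................................
..................................................
..................................................
..................................................
```

```bash
python3 - <<'E'
from h import *
p=np.array([.5482,.1994,.1838]);t=np.radians(76);Y=np.array([np.cos(t),np.sin(t),0]);X=np.array([-np.sin(t),np.cos(t),0])
C=[p+[0,0,.027]-Y*.0453+X*s for s in(-.016,.016)]
print(pix("scene",C).round(1)); C=[c+Y*.0135 for c in C]; print(pix("scene",C).round(1))
J=[(pix("scene",[C[0]+d])-pix("scene",[C[0]]))[0].round(2) for d in np.eye(3)*.01];print(J)
E
```

```text
[[236.1 133.7]
 [226.1 136.8]]
[[233.8 131.9]
 [223.9 134.9]]
[array([ 2.57, -1.23]), array([-2.35, -1.06]), array([-0.26, -3.14])]
```

All the evidence fits now: a constant z offset of about 35 mm with no lateral error; my touch test landed on the white card, not the bench. For the dropper I'll use reported z = true z − 0.035.

Request:
step_arm --series '[[[-0.004, 0.002, 0, 0, 0, -0.31], [-0.004, 0.002, 0.08, 0, 0, -0.31], [-0.004, 0.002, 0.16, 0, 0, -0.31], [-0.004, 0.002, 0.22, 0, 0, -0.31], [-0.004, 0.002, 0.28, 0, 0, -0.31], [-0.004, 0.002, 0.34, 0, 0, -0.31], [-0.004, 0.002, 0.39, 0, 0, -0.31], [-0.004, 0.002, 0.42, 0, 0, -0.31], [-0.004, 0.002, 0.437, 0, 0, -0.31], [-0.004, 0.002, 0.437, 0, 0, -0.31]]]'

```text
time: 21.13
position: [0.5495, 0.1993, 0.0079]
tcp_rot: [0.003, -3.14, 0.001]
contact_force: [-0.6, -0.6, -0.4]
grip_width: 0.064
finger_force: 0.0
```

Request:
step_arm --series '[[[0, 0, 0, 0, 0, 0], [0, 0, 0, 0, 0, 0], [0, 0, 0, 0, 0, 0], [0, 0, 0, 0, 0, 0], [0, 0, 0, 0, 0, 0], [0, 0, 0, 0, 0, 0], [0, 0, 0, 0, 0, 0], [0, 0, 0, 0, 0, 0]]]' --gripper 0.2 --grip_force 20

```text
time: 21.8
position: [0.5506, 0.1995, 0.0094]
tcp_rot: [-0.008, 3.141, 0.0]
contact_force: [-1.1, 0.4, 5.6]
grip_width: 0.0322
finger_force: 19.9
```

Request:
step_arm --series '[[[0, 0, -0.05, 0, 0, 0], [0, 0, -0.15, 0, 0, 0], [0, 0, -0.25, 0, 0, 0], [0, 0, -0.35, 0, 0, 0], [0, -0.1, -0.45, 0, 0, 0], [-0.02, -0.2, -0.45, 0, 0, 0], [-0.03, -0.3, -0.45, 0, 0, 0], [-0.04, -0.4, -0.45, 0, 0, 0], [-0.05, -0.5, -0.45, 0, 0, 0], [-0.06, -0.6, -0.45, 0, 0, 0], [-0.065, -0.7, -0.45, 0, 0, 0], [-0.065, -0.8, -0.45, 0, 0, 0]]]'

```text
time: 22.8
position: [0.5776, -0.1213, 0.1889]
tcp_rot: [0.008, -3.141, -0.0]
contact_force: [0.8, -0.2, 0.1]
grip_width: 0.0321
finger_force: 19.8
```

```bash
python3 plan.py .5766 -.318 .19 90 .5766 -.318 .085 90
```

```text
t 22.8 now [ 0.5776 -0.1213  0.1889] th 90.3 w 0.0321 ff 19.8 F [ 0.8 -0.2  0.1] -> [ 0.0049 -0.4917 -0.0029] [ 0.0001 -0.0002  0.0062]
t 22.8 now [ 0.5776 -0.1213  0.1889] th 90.3 w 0.0321 ff 19.8 F [ 0.8 -0.2  0.1] -> [ 0.0049 -0.4917  0.2596] [ 0.0001 -0.0002  0.0062]
```

Request:
step_arm --series '[[[0.003, -0.1, 0, 0, 0, 0], [0.004, -0.2, 0, 0, 0, 0], [0.005, -0.3, 0, 0, 0, 0], [0.005, -0.4, 0, 0, 0, 0], [0.005, -0.492, 0.05, 0, 0, 0], [0.005, -0.492, 0.12, 0, 0, 0], [0.005, -0.492, 0.2, 0, 0, 0], [0.005, -0.492, 0.26, 0, 0, 0], [0.005, -0.492, 0.297, 0, 0, 0], [0.005, -0.492, 0.297, 0, 0, 0], [0.005, -0.492, 0.297, 0, 0, 0]]]'

```text
time: 23.72
position: [0.5764, -0.3158, 0.0698]
tcp_rot: [0.008, -3.14, -0.002]
contact_force: [1.7, -0.2, 0.9]
grip_width: 0.0319
finger_force: 19.8
```

```bash
python3 plan.py .5766 -.318 .0154 90; python3 - <<'E'
from h import *
s=get_state();p=s["position"];n="scene";im=capture(n);cv2.imwrite("pics/d1.png",im)
cx,cy,zb=p[0]-.0009+.0,p[1],p[2]-.0094
q=pix(n,np.vstack([circ(cx,cy,zb,.0165),circ(cx,cy,zb+.065,.0165)]))
x0,y0=(q.min(0)-8).astype(int);x1,y1=(q.max(0)+8).astype(int)
print("bbox pred",q.min(0).round(1),q.max(0).round(1))
h=cv2.cvtColor(im,40)[y0:y1,x0:x1].astype(int)
print("origin",x0,y0)
g=cv2.cvtColor(im,6)[y0:y1,x0:x1]
for r in range(y1-y0): print("%3d "%(y0+r)+"".join("A" if (v[0]<14 or v[0]>172) and v[1]>90 and v[2]>40 else ("#" if gg>150 else ("+" if gg>60 else ".")) for v,gg in zip(h[r],g[r])))
E
```

```text
t 23.72 now [ 0.5764 -0.3158  0.0698] th 90.3 w 0.0319 ff 19.8 F [ 1.7 -0.2  0.9] -> [-0.0008 -0.0057  0.136 ] [ 0.0012 -0.0018  0.0061]
bbox pred [364.9 215.7] [380.  244.2]
origin 356 207
207 ##+++++++.......++.......+++++..
208 ##+++++++.......++.......++++++.
209 ++++++++.................+++++++
210 ++++++++........++.......+++++++
211 ++++++++........++.......+++++++
212 ++++++++........++........++++++
213 ++++++++........++.........++.++
214 +++++++.........+......+......++
215 +++++++.........+.....++++..++++
216 ++++++++........+....+++++++.+++
217 +++++++..............+++++++++++
218 +++++++..............+++++++++++
219 .++++++.....AAA......+++++++++++
220 ....+++....A+++......+++++++++++
221 ......+....A++AA.....+++++++++++
222 ......+....++AAAA....+++++++++++
223 ...........AAAAAAA++++++++++++++
224 +..........+AAAAAAA+++++++++++++
225 ++........++++AAAAA.++++++++++++
226 ##++......+++++++AA+++++++++++++
227 ###+++....+++++++++++++++.++++++
228 #####+++..+++++###++++++++++++++
229 AA#####+++++++++##++++++++++++++
230 ##AAA###++++++++++++++++++++++++
231 ++++AAAA###+++++++++++++++++++++
232 +++++#AAA###+++++#++++++...+++++
233 ...+++#AA###++++##++++++....++++
234 .....++#A####+#####+++++.......+
235 +.....++A###########++++........
236 +++....+A###########++++........
237 #++++..AAA##########+++.........
238 ##+++++AAA++########++++........
239 ####++AAAA+++++####+++#+++......
240 ######AAA#++++++++++++####++....
241 ++##AAAA#+++++++++++++#####+++..
242 AAAAAA+++++++++++++++++######++.
243 A######++++++++...++++++#######+
244 ######++++++++++...++++++#######
245 ######+++#####++++...+++++######
246 ######++########++++..++++######
247 ######+###########+++..++++#####
248 #######+###########++++.++++####
249 #######+############++++++++####
250 ######################++++++++++
251 ####################++++++++++++
```

The dropper appears within about 1 px of its predicted box, so the lateral bias is negligible. Lowering it into the brown well.

Request:
step_arm --series '[[[-0.001, -0.005, 0.02, 0, 0, 0], [-0.001, -0.006, 0.04, 0, 0, 0], [-0.001, -0.006, 0.06, 0, 0, 0], [-0.001, -0.006, 0.08, 0, 0, 0], [-0.001, -0.006, 0.1, 0, 0, 0], [-0.001, -0.006, 0.115, 0, 0, 0], [-0.001, -0.006, 0.122, 0, 0, 0], [-0.001, -0.006, 0.127, 0, 0, 0], [-0.001, -0.006, 0.13, 0, 0, 0], [-0.001, -0.006, 0.13, 0, 0, 0]]]'

```text
time: 24.6
position: [0.5772, -0.3185, 0.0182]
tcp_rot: [-0.008, 3.141, -0.0]
contact_force: [0.2, 0.2, -0.2]
grip_width: 0.0316
finger_force: 19.8
```

Request:
step_arm --series '[[[0, 0, 0.003, 0, 0, 0], [0, 0, 0.005, 0, 0, 0], [0, 0, 0.005, 0, 0, 0]]]'

```text
time: 24.85
position: [0.5772, -0.3185, 0.0163]
tcp_rot: [-0.008, 3.141, -0.0]
contact_force: [-0.5, 0.0, 0.1]
grip_width: 0.0321
finger_force: 19.8
```

Request:
step_arm --series '[[[0, 0, 0, 0, 0, 0], [0, 0, 0, 0, 0, 0], [0, 0, 0, 0, 0, 0], [0, 0, 0, 0, 0, 0], [0, 0, -0.03, 0, 0, 0], [0, 0, -0.1, 0, 0, 0], [0, 0, -0.2, 0, 0, 0], [0, 0, -0.3, 0, 0, 0], [0, 0.05, -0.33, 0, 0, 0], [0, 0.15, -0.33, 0, 0, 0], [0, 0.25, -0.33, 0, 0, 0], [0, 0.25, -0.33, 0, 0, 0]]]' --gripper 0.55

```text
time: 25.85
position: [0.5762, -0.2125, 0.1497]
tcp_rot: [-0.012, 3.141, 0.003]
contact_force: [0.2, 0.5, -0.0]
grip_width: 0.0502
finger_force: 0.0
```

Request:
step_arm --series '[[[0.002, 0.1, 0, 0, 0, 0], [0.002, 0.195, 0, 0, 0, 0], [0.002, 0.195, 0, 0, 0, 0], [0.002, 0.195, 0.08, 0, 0, 0], [0.002, 0.195, 0.16, 0, 0, 0], [0.002, 0.195, 0.21, 0, 0, 0], [0.002, 0.195, 0.235, 0, 0, 0], [0.002, 0.195, 0.25, 0, 0, 0], [0.002, 0.195, 0.25, 0, 0, 0]]]' --gripper 0.7

```text
time: 26.6
position: [0.5755, -0.1405, 0.0481]
tcp_rot: [0.008, -3.141, -0.0]
contact_force: [-0.1, -0.2, 0.2]
grip_width: 0.0636
finger_force: 0.0
```

```bash
python3 plan.py .5765 -.1405 .04 90
```

```text
t 26.6 now [ 0.5755 -0.1405  0.0481] th 90.3 w 0.0636 ff 0.0 F [-0.1 -0.2  0.2] -> [-0.0026  0.      0.0203] [ 0.0003 -0.0007  0.0061]
```

Request:
step_arm --series '[[[-0.002, 0, 0.01, 0, 0, 0], [-0.002, 0, 0.02, 0, 0, 0], [-0.002, 0, 0.02, 0, 0, 0]]]'

```text
time: 26.85
position: [0.5766, -0.1406, 0.0405]
tcp_rot: [-0.008, 3.141, -0.0]
contact_force: [-0.3, -0.1, 0.6]
grip_width: 0.0637
finger_force: 0.0
```

Request:
step_arm --series '[[[0, 0, 0, 0, 0, 0], [0, 0, 0, 0, 0, 0], [0, 0, 0, 0, 0, 0], [0, 0, 0, 0, 0, 0], [0, 0, 0, 0, 0, 0], [0, 0, 0, 0, 0, 0]]]' --gripper 0.3 --grip_force 25

```text
time: 27.35
position: [0.5766, -0.1406, 0.0405]
tcp_rot: [-0.008, 3.141, -0.0]
contact_force: [-0.6, -0.7, 3.4]
grip_width: 0.0434
finger_force: 25.0
```

```bash
python3 plan.py .5804 -.255 .1 90
```

```text
t 27.35 now [ 0.5766 -0.1406  0.0405] th 90.3 w 0.0434 ff 25.0 F [-0.6 -0.7  3.4] -> [-0.0083 -0.2861 -0.1487] [-0.0003  0.0007  0.0062]
```

Request:
step_arm --series '[[[0, 0, -0.05, 0, 0, 0], [0, 0, -0.14, 0, 0, 0], [0, 0, -0.23, 0, 0, 0], [-0.004, -0.05, -0.28, 0, 0, 0], [-0.008, -0.14, -0.28, 0, 0, 0], [-0.008, -0.23, -0.28, 0, 0, 0], [-0.009, -0.286, -0.28, 0, 0, 0], [-0.009, -0.286, -0.28, 0, 0, 0], [-0.009, -0.286, -0.28, 0, 0, 0], [-0.009, -0.286, -0.22, 0, 0, 0], [-0.009, -0.286, -0.16, 0, 0, 0], [-0.009, -0.286, -0.15, 0, 0, 0]]]'

```text
time: 28.35
position: [0.5785, -0.2527, 0.0968]
tcp_rot: [0.009, -3.137, -0.004]
contact_force: [-1.1, 1.7, -0.9]
grip_width: 0.0435
finger_force: 25.0
```

Request:
step_arm --series '[[[0, 0, 0.02, 0, 0, 0], [0, 0, 0.04, 0, 0, 0], [0, 0, 0.06, 0, 0, 0], [0, 0, 0.08, 0, 0, 0], [0, 0, 0.1, 0, 0, 0], [0, 0, 0.115, 0, 0, 0], [0, 0, 0.125, 0, 0, 0], [0, 0, 0.13, 0, 0, 0], [0, 0, 0.13, 0, 0, 0]]]'

```text
time: 29.1
position: [0.5803, -0.2548, 0.0478]
tcp_rot: [0.008, -3.141, -0.0]
contact_force: [-0.6, 0.3, -1.6]
grip_width: 0.0433
finger_force: 25.0
```

```bash
python3 plan.py .5804 -.255 .0465 90
```

```text
t 29.1 now [ 0.5803 -0.2548  0.0478] th 90.3 w 0.0433 ff 25.0 F [-0.6  0.3 -1.6] -> [-0.0002 -0.0005  0.0033] [ 0.0003 -0.0006  0.0062]
```

Request:
step_arm --series '[[[0, 0, 0, 0, 0, 0], [0, 0, 0, 0, 0, 0], [0, 0, 0, 0, 0, 0], [0, 0, -0.05, 0, 0, 0], [0, 0, -0.14, 0, 0, 0], [0, 0, -0.23, 0, 0, 0], [0, 0.1, -0.28, 0, 0, 0], [0, 0.2, -0.28, 0, 0, 0], [0, 0.3, -0.28, 0, 0, 0], [0, 0.4, -0.28, 0, 0, 0], [0.002, 0.5, -0.28, 0, 0, 0], [0.002, 0.527, -0.28, 0, 0, 0]]]' --gripper 0.58

```text
time: 30.1
position: [0.578, -0.0391, 0.1607]
tcp_rot: [-0.012, 3.141, 0.002]
contact_force: [0.8, 0.4, -0.3]
grip_width: 0.0525
finger_force: 0.0
```

Request:
step_arm --series '[[[0, 0, 0, 0, 0, 0], [0, 0, 0, 0, 0, 0], [0, 0, 0.1, 0, 0, 0], [0, 0, 0.2, 0, 0, 0], [0, 0, 0.25, 0, 0, 0], [0, 0, 0.28, 0, 0, 0], [0, 0, 0.298, 0, 0, 0], [0, 0, 0.298, 0, 0, 0], [0, 0, 0.298, 0, 0, 0]]]' --gripper 0.7

```text
time: 30.85
position: [0.5791, -0.045, 0.0414]
tcp_rot: [-0.006, 3.141, -0.0]
contact_force: [-0.2, 0.8, 0.3]
grip_width: 0.064
finger_force: 0.0
```

```bash
python3 plan.py .5794 -.0441 .0405 90; python3 - <<'E'
from h import *
for n in("scene","top"):
    im=capture(n);cv2.imwrite(f"pics/g_{n}.png",im);h=cv2.cvtColor(im,40);H=h[...,0].astype(int)
    q=pix(n,[[.5804,-.255,.111]])[0];x,y=q.astype(int)
    m=np.zeros(H.shape,bool);m[y-9:y+9,x-9:x+9]=True
    m&=(H>5)&(H<18)&(h[...,1]>130)&(h[...,2]>150);yy,xx=np.nonzero(m);print(n,q,len(xx),xx.mean() if len(xx) else 0,yy.mean() if len(xx) else 0, world(n,(xx.mean(),yy.mean()),.111) if len(xx) else 0)
E
```

```text
t 30.85 now [ 0.5791 -0.045   0.0414] th 90.2 w 0.064 ff 0.0 F [-0.2  0.8  0.3] -> [-0.0008  0.0023  0.0023] [-0.0002  0.0006  0.005 ]
scene [354.61731493 213.78991314] 28 354.64285714285717 213.75 [ 0.58058128 -0.25494331  0.111     ]
top [353.91307734 198.51808041] 54 353.98148148148147 198.94444444444446 [ 0.57908456 -0.25527479  0.111     ]
```

The orange canister measures within 2 mm of its well centre, at the seated height. Now the green one.

Request:
step_arm --series '[[[0, 0, 0.002, 0, 0, 0], [0, 0, 0.002, 0, 0, 0], [0, 0, 0.002, 0, 0, 0], [0, 0, 0.002, 0, 0, 0], [0, 0, 0.002, 0, 0, 0], [0, 0, 0.002, 0, 0, 0]]]' --gripper 0.3

```text
time: 31.45
position: [0.579, -0.0441, 0.0406]
tcp_rot: [-0.008, 3.141, -0.0]
contact_force: [-0.2, -1.6, 5.4]
grip_width: 0.0431
finger_force: 25.0
```

Request:
step_arm --series '[[[0, 0, -0.05, 0, 0, 0], [0, 0, -0.14, 0, 0, 0], [0, 0, -0.23, 0, 0, 0], [0, 0, -0.32, 0, 0, 0], [0.005, -0.05, -0.38, 0, 0, 0], [0.01, -0.15, -0.38, 0, 0, 0], [0.015, -0.25, -0.38, 0, 0, 0], [0.02, -0.35, -0.38, 0, 0, 0], [0.02, -0.45, -0.38, 0, 0, 0], [0.02, -0.55, -0.38, 0, 0, 0], [0.02, -0.65, -0.38, 0, 0, 0], [0.02, -0.75, -0.38, 0, 0, 0]]]'

```text
time: 32.45
position: [0.5715, -0.3459, 0.192]
tcp_rot: [0.008, -3.141, -0.001]
contact_force: [0.4, -0.2, -1.1]
grip_width: 0.0431
finger_force: 25.0
```

```bash
python3 plan.py .5707 -.3807 .1 90 .5707 -.3807 .0475 90
```

```text
t 32.45 now [ 0.5715 -0.3459  0.192 ] th 90.3 w 0.0431 ff 25.0 F [ 0.4 -0.2 -1.1] -> [ 0.0024 -0.0871  0.23  ] [ 0.0006 -0.0005  0.0062]
t 32.45 now [ 0.5715 -0.3459  0.192 ] th 90.3 w 0.0431 ff 25.0 F [ 0.4 -0.2 -1.1] -> [ 0.0023 -0.0872  0.3612] [ 0.0006 -0.0005  0.0062]
```

Request:
step_arm --series '[[[0.002, -0.09, 0, 0, 0, 0], [0.002, -0.09, 0, 0, 0, 0], [0.002, -0.09, 0.05, 0, 0, 0], [0.002, -0.09, 0.12, 0, 0, 0], [0.002, -0.09, 0.18, 0, 0, 0], [0.002, -0.09, 0.23, 0, 0, 0], [0.002, -0.09, 0.26, 0, 0, 0], [0.002, -0.09, 0.29, 0, 0, 0], [0.002, -0.09, 0.32, 0, 0, 0], [0.002, -0.09, 0.34, 0, 0, 0], [0.002, -0.09, 0.352, 0, 0, 0], [0.002, -0.09, 0.352, 0, 0, 0]]]'

```text
time: 33.45
position: [0.5713, -0.3799, 0.0507]
tcp_rot: [0.008, -3.141, -0.001]
contact_force: [-0.3, -0.1, -0.9]
grip_width: 0.0436
finger_force: 25.0
```

```bash
python3 plan.py .5707 -.3807 .0475 90
```

```text
t 33.45 now [ 0.5713 -0.3799  0.0507] th 90.3 w 0.0436 ff 25.0 F [-0.3 -0.1 -0.9] -> [ 0.0014 -0.002   0.008 ] [ 0.0007 -0.0009  0.0062]
```

Request:
step_arm --series '[[[0.001, -0.002, 0.004, 0, 0, 0], [0.001, -0.002, 0.008, 0, 0, 0], [0.001, -0.002, 0.008, 0, 0, 0]]]'

```text
time: 33.7
position: [0.5713, -0.3811, 0.0486]
tcp_rot: [-0.008, 3.141, -0.001]
contact_force: [0.5, 0.3, -1.5]
grip_width: 0.0432
finger_force: 25.0
```

Request:
step_arm --series '[[[0, 0, 0, 0, 0, 0], [0, 0, 0, 0, 0, 0], [0, 0, 0, 0, 0, 0], [0, 0, -0.05, 0, 0, 0], [0, 0, -0.14, 0, 0, 0], [0, 0, -0.23, 0, 0, 0], [0, 0, -0.3, 0, 0, 0], [0, 0, -0.35, 0, 0, 0.1], [0, 0, -0.35, 0, 0, 0.3], [0, 0, -0.35, 0, 0, 0.5], [0, 0, -0.35, 0, 0, 0.7], [0, 0, -0.35, 0, 0, 0.8]]]' --gripper 0.58

```text
time: 34.7
position: [0.5711, -0.3809, 0.1886]
tcp_rot: [0.898, 3.01, -0.0]
contact_force: [0.1, -0.2, 0.3]
grip_width: 0.0528
finger_force: 0.0
```

```bash
python3 plan.py .5238 -.4597 .19 20 .5238 -.4597 .19 0; python3 - <<'E'
from h import *
for n in("scene","top"):
    im=capture(n);h=cv2.cvtColor(im,40);H=h[...,0].astype(int)
    q=pix(n,[[.571,-.3807,.111]])[0];x,y=q.astype(int)
    m=np.zeros(H.shape,bool);m[y-6:y+7,x-6:x+7]=True
    m&=(H>55)&(H<85)&(h[...,1]>110);yy,xx=np.nonzero(m)
    if len(xx): print(n,q,len(xx),world(n,(xx.mean(),yy.mean()),.111))
E
```

```text
t 34.7 now [ 0.5711 -0.3809  0.1886] th 56.8 w 0.0528 ff 0.0 F [ 0.1 -0.2  0.3] -> [-0.009  -0.2297 -0.0036] [1.000e-04 5.000e-04 8.174e-01]
t 34.7 now [ 0.5711 -0.3809  0.1886] th 56.8 w 0.0528 ff 0.0 F [ 0.1 -0.2  0.3] -> [-0.009  -0.2297 -0.0036] [2.0000e-04 5.0000e-04 1.2618e+00]
scene [393.63659632 235.8449172 ] 28 [ 0.57188591 -0.38260185  0.111     ]
```

Request:
step_arm --series '[[[-0.009, -0.1, 0, 0, 0, 0.98], [-0.009, -0.23, 0, 0, 0, 0.98], [-0.009, -0.23, 0, 0, 0, 0.98], [-0.009, -0.23, 0, 0, 0, 0.98], [-0.009, -0.23, 0, 0, 0, 0.98], [-0.009, -0.23, 0, 0, 0, 0.98], [-0.009, -0.23, 0, 0, 0, 0.98], [-0.009, -0.23, 0.05, 0, 0, 0.98], [-0.009, -0.23, 0.1, 0, 0, 0.98], [-0.009, -0.23, 0.15, 0, 0, 0.98], [-0.009, -0.23, 0.2, 0, 0, 0.98], [-0.009, -0.23, 0.2, 0, 0, 0.98]]]' --gripper 1

```text
time: 35.8
position: [0.5227, -0.4584, 0.1043]
tcp_rot: [-1.943, -2.461, -0.001]
contact_force: [-1.0, 0.8, -0.1]
grip_width: 0.091
finger_force: 0.0
```

```bash
python3 plan.py .5238 -.4597 .001 8
```

```text
t 35.8 now [ 0.5227 -0.4584  0.1043] th 13.4 w 0.091 ff 0.0 F [-1.   0.8 -0.1] -> [-0.0052  0.0028  0.2582] [-0.0041 -0.0062  0.1205]
```

Request:
step_arm --series '[[[-0.004, 0.002, 0.06, 0, 0, 0.1], [-0.004, 0.002, 0.12, 0, 0, 0.15], [-0.004, 0.002, 0.17, 0, 0, 0.15], [-0.004, 0.002, 0.21, 0, 0, 0.15], [-0.004, 0.002, 0.24, 0, 0, 0.15], [-0.004, 0.002, 0.254, 0, 0, 0.15], [-0.004, 0.002, 0.254, 0, 0, 0.15], [-0.004, 0.002, 0.254, 0, 0, 0.15]]]'

```text
time: 36.47
position: [0.5257, -0.4619, 0.0075]
tcp_rot: [2.094, 2.341, -0.0]
contact_force: [-0.1, -0.1, 0.6]
grip_width: 0.0909
finger_force: 0.0
```

Request:
step_arm --series '[[[0, 0, 0, 0, 0, 0], [0, 0, 0, 0, 0, 0], [0, 0, 0, 0, 0, 0], [0, 0, 0, 0, 0, 0], [0, 0, 0, 0, 0, 0], [0, 0, 0, 0, 0, 0], [0, 0, 0, 0, 0, 0], [0, 0, 0, 0, 0, 0]]]' --gripper 0.4

```text
time: 37.13
position: [0.5254, -0.4616, 0.0068]
tcp_rot: [2.096, 2.34, -0.0]
contact_force: [-0.8, 0.2, 2.5]
grip_width: 0.0547
finger_force: 25.0
```

```bash
python3 plan.py .4459 -.3337 .1 8
```

```text
t 37.13 now [ 0.5254 -0.4616  0.0068] th 6.3 w 0.0547 ff 25.0 F [-0.8  0.2  2.5] -> [ 0.3395 -0.1625 -0.2332] [ 0.0001  0.0003 -0.0381]
```

Request:
step_arm --series '[[[0, 0, -0.05, 0, 0, 0], [0, 0, -0.14, 0, 0, 0], [0, 0, -0.23, 0, 0, 0], [0.03, -0.02, -0.3, 0, 0, 0], [0.11, -0.06, -0.3, 0, 0, 0], [0.2, -0.1, -0.3, 0, 0, 0], [0.28, -0.14, -0.3, 0, 0, 0], [0.335, -0.163, -0.3, 0, 0, 0], [0.335, -0.163, -0.3, 0, 0, 0], [0.335, -0.163, -0.23, 0, 0, 0], [0.335, -0.163, -0.17, 0, 0, 0], [0.335, -0.163, -0.15, 0, 0, 0]]]'

```text
time: 38.13
position: [0.4448, -0.3345, 0.0642]
tcp_rot: [-2.094, -2.338, -0.0]
contact_force: [-1.6, 0.8, -2.2]
grip_width: 0.0544
finger_force: 25.0
```

Request:
step_arm --series '[[[0, 0, 0, 0, 0, 0], [0, 0, 0, 0, 0, 0]]]'

```text
time: 38.3
position: [0.446, -0.3356, 0.0669]
tcp_rot: [-2.096, -2.339, 0.0]
contact_force: [0.9, 0.3, -0.2]
grip_width: 0.0545
finger_force: 25.0
```

```bash
python3 plan.py .4459 -.3356 .012 6.3; python3 - <<'E'
from h import *
n="scene";im=capture(n);s=get_state();p=s["position"];x0,y0=285,205
k=cv2.resize(im[y0:y0+100,x0:x0+130],None,fx=6,fy=6,interpolation=cv2.INTER_CUBIC)
zb=p[2]-.0068
for b in(circ(p[0],p[1]+.0019,zb+.061,.0285),circ(p[0],p[1]+.0019,zb,.026),circ(.4459,-.3337,.033,.026),box(.4432,-.2943,np.radians(3.9),.033,.042,.082)):
    cv2.polylines(k,[((pix(n,b)-[x0,y0]+.5)*6).astype(int)],False,(255,0,255),1)
cv2.imwrite("pics/p2.png",k)
E
```

```text
t 38.3 now [ 0.446  -0.3356  0.0669] th 6.3 w 0.0545 ff 25.0 F [ 0.9  0.3 -0.2] -> [ 1.000e-04 -1.000e-04  1.373e-01] [-0.0004 -0.0005 -0.0005]
```

View pics/p2.png

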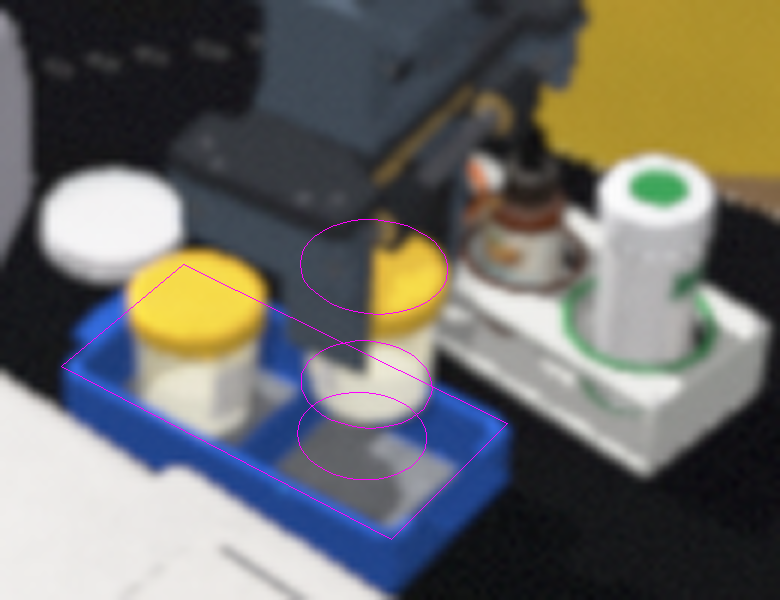

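The cup hangs over the free bay as predicted, centred around (370,385), and the green canister and dropper stand upright in their wells. Lowering.

Request:
step_arm --series '[[[0, 0, 0.02, 0, 0, 0], [0, 0, 0.04, 0, 0, 0], [0, 0, 0.06, 0, 0, 0], [0, 0, 0.08, 0, 0, 0], [0, 0, 0.1, 0, 0, 0], [0, 0, 0.115, 0, 0, 0], [0, 0, 0.125, 0, 0, 0], [0, 0, 0.132, 0, 0, 0], [0, 0, 0.135, 0, 0, 0], [0, 0, 0.135, 0, 0, 0]]]'

```text
time: 39.18
position: [0.4458, -0.3354, 0.0125]
tcp_rot: [-2.096, -2.34, 0.0]
contact_force: [0.6, -0.5, 0.1]
grip_width: 0.0544
finger_force: 25.0
```

Request:
step_arm --series '[[[0, 0, 0.002, 0, 0, 0], [0, 0, 0.002, 0, 0, 0]]]'

```text
time: 39.35
position: [0.446, -0.3356, 0.012]
tcp_rot: [2.096, 2.339, 0.0]
contact_force: [-0.0, 0.3, -0.4]
grip_width: 0.0542
finger_force: 25.0
```

Release, lift, and move aside so both cameras can see.

Request:
step_arm --series '[[[0, 0, 0, 0, 0, 0], [0, 0, 0, 0, 0, 0], [0, 0, 0, 0, 0, 0], [0, 0, 0, 0, 0, 0], [0, 0, -0.04, 0, 0, 0], [0, 0, -0.12, 0, 0, 0], [0, 0, -0.22, 0, 0, 0], [0, 0, -0.32, 0, 0, 0], [0, 0, -0.42, 0, 0, 0], [0, 0, -0.5, 0, 0, 0], [0, 0, -0.6, 0, 0, 0], [0, 0, -0.65, 0, 0, 0]]]' --gripper 0.78

```text
time: 40.35
position: [0.4466, -0.3361, 0.2765]
tcp_rot: [2.093, 2.336, -0.0]
contact_force: [0.9, -1.6, -0.2]
grip_width: 0.0708
finger_force: 0.0
```

Request:
step_arm --series '[[[0.1, 0, 0, 0, 0, 0], [0.2, 0, 0, 0, 0, 0], [0.3, 0, 0, 0, 0, 0], [0.4, 0, 0, 0, 0, 0], [0.5, 0, 0, 0, 0, 0], [0.6, 0, 0, 0, 0, 0], [0.7, 0, 0, 0, 0, 0], [0.8, 0, 0, 0, 0, 0], [0.8, 0, 0, 0, 0, 0], [0.8, 0, 0, 0, 0, 0]]]'

```text
time: 41.18
position: [0.4105, -0.0155, 0.272]
tcp_rot: [2.091, 2.344, 0.0]
contact_force: [0.6, -0.6, 0.1]
grip_width: 0.0711
finger_force: 0.0
```

```bash
python3 - <<'E'
from h import *
r=np.radians
C=[(.5804,-.255,.111,.0225),(.571,-.3807,.111,.0225),(.5758,-.318,.071,.0165),(.4459,-.3337,.065,.0285),(.4405,-.255,.065,.0285)]
B=[box(.4273,.2932,r(-4.7),.005,.009,.063),box(.4273,.2932,r(-4.7),.02,.05,.082)]
def tile(n,x0,y0,w,h,k):
    im=capture(n);o=cv2.resize(im[y0:y0+h,x0:x0+w],None,fx=k,fy=k,interpolation=cv2.INTER_CUBIC)
    for s in [circ(*c) for c in C]+B: cv2.polylines(o,[((pix(n,s)-[x0,y0]+.5)*k).astype(int)],False,(255,0,255),1)
    return o
H=np.zeros((600,800,3),np.uint8)
for y,x,t in((0,0,tile("top",325,180,100,75,4)),(0,400,tile("scene",285,190,100,75,4)),(300,0,tile("top",140,215,80,60,5)),(300,400,tile("scene",135,160,80,60,5))): H[y:y+300,x:x+400]=t
cv2.imwrite("pics/fin.png",H)
E
```

```text
(no output)
```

View pics/fin.png

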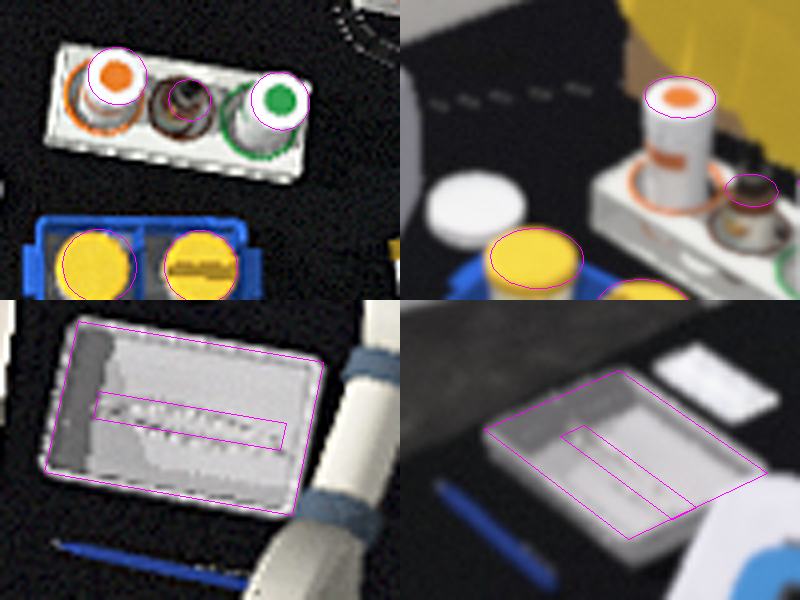

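The final view shows both canisters matching their predicted cap outlines in the wells. The dropper stands in the brown well, both cups are in their bays, and the forceps lie inside the tray near its centre. Handing in.

```bash
python3 -c "
from plant import *
print(get_state()['time'],sign_off())"
```

```text
the job is handed in; nothing more can be done
41.3833 None
```

I handed the job in at 41.4 s: both canisters, the dropper, the loose cup and the forceps are in their places, and the parked cup still stands in its bay. That is from the last camera check, because `sign_off` returned no verdict; one early touch test pressed about 100 N at the wrist (limit 120 N), with the fingertips on a white card.

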